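# Strike the seal into a chocolate box lid

## Task

Mark the wooden lid in the stamping stand: first slide it along its channel right up to the end stop. Then lift the mallet by its head out of the tool block, stand it on one striking face on the bench, let go, take it by the handle and strike the sprung ram briskly with the mallet's face, driving the die all the way down onto the lid. Finally let the ram spring back and set the mallet down gently on the bench, standing on a striking face again, clear of the stand; leave the boxed chocolates, the truffle tray and the ribbon spool where they are and work the ram only with the mallet.

Things in the scene. Friction and masses are not known exactly. Their poses are not given: they have to be found in the camera images.
- stand: Steel C-frame stamping stand, fixed; foot plate 124 mm wide, x -99 to +123 mm. Origin on the bench under the ram's axis, z up, +x along the lid channel to the end stop and column (away from the robot, give or take the yaw). Bed top 30 mm high, x from -95 to +55 mm. Column behind the stop, 44 mm wide, 130 mm high; overarm 36 mm wide, 88 to 124 mm high, carries a sleeve 46 mm across.
- stop (a point): Foot of the end stop's face in mid-channel, at bed height, 55 mm from the ram's axis along the stand's +x. The channel's fences are 10 mm high, inner faces 73 mm apart.
- ram_head (a point): Centre of the flat top of the steel mushroom head on the sprung ram, 50 mm across, the highest part of the stand: 188 mm above the bench with the ram up; moves down with the ram. A 36 mm square brass die is on the ram's lower end.
- ram (a joint): Travel of the ram, m: 0 = up, grows as it is driven down; the die meets the lid at 0.020. The spring takes about 2 N to start and 7 N at 0.020, and brings the ram back up. A blow is brisk if the ram goes down faster than 0.08 m/s; a slow squeeze marks nothing.
- lid: Beech slide-lid, 170 (x) x 70 (y) x 8 mm, 65 g, loose, flat in the stand's channel, its x along the stand's x, 20 to 50 mm short of the stop at the start. Origin in the middle of its underside: far end at x = +85 mm, near end at -85 mm hanging free beyond the bed's edge. Home against the stop, its origin is at stand x = -30 mm and 20 mm of it overhang the bed.
- block: Dark wooden tool block, 90 (x) x 160 (y) x 130 mm high, fixed, its +y end roughly towards the robot. Origin under its centre. The mallet stands handle down in a 34 x 30 mm hole at y = +35 mm; a scraper stands at y = -45 mm, its black grip (80 mm along x, 24 mm thick) reaching 24 mm above the block.
- mallet: Beech mallet, 0.2 to 0.34 kg. Origin at the head's centre. Head 96 mm along x (its +x and -x ends are the striking faces, 50 x 58 mm), 50 mm along y between the cheeks, 58 mm along z; the handle leaves it along -z. At the start it is upright in the block, handle down and hidden, the head resting on the block's top, origin 159 mm above the bench.
- handle (a point): Middle of the mallet's flat-sided handle (22 mm along y, 26 mm along x, 110 mm long), 84 mm from the head's centre. With the mallet stood on a striking face (it is stable so by itself) the handle is level, its axis and the head's centre 48 mm above the bench.
- giftbox: Open wooden gift box with chocolates, 186 x 86 x 45 mm, loose; leave alone. Origin under its centre, long side along x.
- tray: Dark tray of truffles, 210 x 130 x 36 mm, loose; leave alone. Origin under its centre.
- spool: Spool of red ribbon lying flat, 84 mm across, 40 mm high, loose; leave alone. Origin under its centre.
There are look-alikes about, which are no part of the job. Leave any blue look-alike of the mallet alone.

How it is judged:
On the way, in this order (a step that is already met when the one before it is completed fails the run):
1. the lid is slid up to the end stop (x of lid in the frame of stand above -0.033 m and z of lid in the frame of stand below 0.034 m and angle between the x axis of lid and the x axis of stand, either way round below 0.06 rad), for 0.2 s.
2. the mallet stands on a striking face on the bench, let go (all of step 1 and (angle between mallet's own x axis and vertical below 0.12 rad or angle between mallet's own x axis and vertical above 3.02 rad) and height (world z) of mallet between 0.04 and 0.056 m and linear speed of mallet below 0.03 m/s and contact force between mallet and stand below 0.1 N and contact force between the fingers and mallet below 0.1 N), for 0.2 s.
3. held by its handle and face down, the mallet drives the ram down briskly (all of step 1 and contact force between the fingers and mallet above 1 N and distance between the grasp point and handle below 0.062 m and (angle between mallet's own x axis and vertical below 0.3 rad or angle between mallet's own x axis and vertical above 2.84 rad) and value of joint ram above 0.003 m and velocity of joint ram above 0.08 m/s).
4. the mallet has driven the die right down onto the lid (all of step 1 and contact force between the fingers and mallet above 1 N and distance between the grasp point and handle below 0.062 m and (angle between mallet's own x axis and vertical below 0.3 rad or angle between mallet's own x axis and vertical above 2.84 rad) and value of joint ram above 0.0185 m and contact force between ram and lid above 1 N).
At the end, for the whole second after the job is handed in: The lid lies flat at the stop (within 3 mm), the ram is back up (within 3 mm), and the mallet stands at rest on one striking face on the bench (upright within 7 degrees, the handle level and off the bench), let go and not touching the stand (all of step 2 and value of joint ram below 0.003 m and linear speed of lid below 0.02 m/s).
It fails at once if the robot itself, not the mallet, pushes on the ram (contact force between any of the arm, the fingers and ram above 1 N).
It fails at once if the mallet is dropped or thrown (contact force between the fingers and mallet below 0.1 N and linear speed of mallet above 0.7 m/s).
It fails at once if the boxed chocolates are disturbed (distance of giftbox from where it was at the start of the episode above 0.02 m).
It fails at once if the truffle tray is disturbed (distance of tray from where it was at the start of the episode above 0.02 m).
It fails at once if the ribbon spool is disturbed (distance of spool from where it was at the start of the episode above 0.02 m).
It also fails if it takes over 72 s, if anything falls off the work surface, if the arm or the gripper's body presses on something with over 40 N, if the wrist force passes 120 N, or if a joint passes its speed limit or range.

## Robot

A 6-joint arm with a two-finger parallel gripper is mounted at the origin on the work surface. World frame = base frame: x ahead of the robot, y to its left, z up, the work surface at z = 0. Lengths are in m, angles in rad, forces in N, time in s.
With the tool pointing down it reaches from about 0.225 to 0.875 m from the base axis. Payload 3.4 kg.
Tool frame: the origin (TCP) lies at the very end of the fingers, on their centre line; the grasp point (between the pads) lies 19 mm behind it (grip_depth is the distance from the TCP to the grasp point, in m); x points along the fingers, z is the direction in which the jaws open and shut, and the axes are right-handed (so a half turn about x gives the same grasp; the last joint's range is limited). The gripper opens to 85 mm and grips with 20 to 120 N. Pads are 22 mm wide; open, the fingers measure 114 mm over their backs; the gripper's body (76 mm by 85 mm) begins 54 mm behind the grasp point. The pads swing forward as they close: fully open they stand 13 mm farther back than shut.
Start: joints at [-1.328, 0.276, 1.505, -0, 1.361, -0.121], TCP at [0.205, -0.537, 0.231] pointing down, gripper open.
Joint ranges: [-2.89, 2.89], [-0.75, 2.08], [0.22, 2.7], [-1.18, 4.32], [0.11, 2.71], [-2.7, 2.7]. Speed limits (rad/s): [2.57, 2.57, 3.14, 3.14, 3.14, 3.14].

## Interface

Orientations are given as a unit quaternion [w, x, y, z].
In Python, from rig import get_state, get_image, sign_off, grip_depth gives the robot as it stands. The module is installed in compiled form; this text tells all that it offers.
- The arm moves only by the tool arm_command, never from a script. Its argument "series" is a list of rows, each an object with "dp": the shift along the tool's x, y, z scaled (see below), a list of three; "angular": the turn, a rotation vector about the tool's x, y, z scaled (see below), a list of three; "gripper": the finger opening in mm, from 0 to 85.4. A call has exactly 8 rows; each row shifts and turns the pose as measured when the row begins, along the tool's axes as they then stand; what a row does not reach is not made up. The controller multiplies each number of a shift by 0.12 m and each number of a turn by 90 degrees. A row lasts 1/8 s, in which the tool goes at most 62.5 mm and 10.7 degrees, less where a joint would pass 70% of its speed; a pose out of reach is approached as far as the arm can. A call with a number of a shift or a turn outside -1 to 1 is refused whole. A call with a gripper value outside its range is refused whole. The fingers move at their own pace and stop on an object; "grip_force" is the grip in N (left out, the last holds). Time passes only in rows, so rows that do not move let the fingers close, or fill a call up. It gives the time, the measured TCP pose, the force and the opening at its end, in the units of the state.
- get_state(): the state, without advancing time (a new reading comes with each control period).
- get_image(name): name is "scene" or "side" or "wrist"; returns a dict with "image" (400x640x3 uint8, blue, green, red), "depth" (400x640 float32, m along the optical axis (not along the pixel's ray), 0 where there is no reading), "mtx" (3x3 intrinsics, pixels), "view" (4x4, takes a point from world to camera coordinates); the wrist camera has in their place "mount" (4x4, takes a point from camera to tool coordinates, whose origin is the TCP and whose axes are the tool frame's). Camera axes: x right, y up, looking along -z (the intrinsics and any distortion apply to the point x, -y, -z); pixel columns grow to the right and rows downward; lengths in m; the calibration is good to about 2 mm. A picture is of the moment at which its call begins: read the wrist's pose just before it.
- sign_off(): hands the job in, once; it reports no verdict.
The state is a dict: "clock": time; "qpos": joint angles; "qd": joint speeds; "effort": joint torques, N m; "position": TCP position; "ee_rot": TCP orientation; "contact_force": force on the tool from outside, world axes, zero at the start; "moment": the same for the moment, N m; "width": finger opening in m.
Only numpy, scipy, OpenCV 4.12 (cv2) and the standard library are available. Lean on these libraries where they do the work, as an engineer would, in place of code of your own. Each camera call takes 0.05 s, during which the arm holds its last target. There are 200 camera calls.

## Working session

There is one attempt and no reset: what is moved stays moved. The work goes in short steps, Python scripts to look and compute and a tool call to move; the robot and the scene stay as the last step left them, time stands still between calls to the robot, and variables do not carry over. Pictures are saved under pics/ and viewed, about 8 in all and at most 12, crops included, and the job is handed in when it is done.

Besides the shell and the picture viewer there is one more tool, called after "Call:" by a JSON object that holds its "fn" and its "kwargs", one argument or row to a line. arm_command: Moves the arm, as the interface text tells. Its arguments: {"type":"object","properties":{"series":{"type":"array","items":{"type":"object","properties":{"dp":{"type":"array","items":{"type":"number"}},"angular":{"type":"array","items":{"type":"number"}},"gripper":{"type":"number"}}}},"grip_force":{"type":"number"}},"required":["series"]}

```bash
mkdir -p pics
cat > h.py <<'E'
import numpy as np, cv2
from rig import get_state,get_image,sign_off,grip_depth
from scipy.spatial.transform import Rotation as R
def rot(q): return R.from_quat([q[1],q[2],q[3],q[0]]).as_matrix()
def snap(name):
    s=get_state(); d=get_image(name); d=dict(d)
    if name=='wrist':
        T=np.eye(4);T[:3,:3]=rot(s['ee_rot']);T[:3,3]=s['position']
        d['c2w']=T@np.array(d['mount'])
    else: d['c2w']=np.linalg.inv(np.array(d['view']))
    return d
def cloud(d):
    K=np.array(d['mtx']);D=d['depth'];v,u=np.mgrid[:400,:640]
    P=np.stack([(u-K[0,2])/K[0,0]*D,-(v-K[1,2])/K[1,1]*D,-D],-1)
    W=P@d['c2w'][:3,:3].T+d['c2w'][:3,3]; W[D<=0]=np.nan
    return W
E
python3 - <<'E'
from h import *
print(get_state())
for n in('scene','side'):
    d=snap(n);cv2.imwrite(f'pics/{n}1.png',d['image']);np.save(f'pics/{n}1.npy',cloud(d)); print(d.keys(),d['mtx'],d['c2w'])
E
```

```text
{'clock': 0.0, 'qpos': array([-1.32800495e+00,  2.76623053e-01,  1.50614016e+00,  1.39073147e-05,
        1.36069042e+00, -1.21007466e-01]), 'qd': array([-9.45416321e-04,  3.49875111e-05,  1.88289201e-03, -1.90054225e-03,
        1.80194172e-03,  3.40100144e-05]), 'effort': array([-3.56100109e-04, -4.16778767e+01, -2.45808059e+01, -2.80398481e-04,
        1.10450661e-02,  7.78176542e-06]), 'position': array([ 0.20446885, -0.53685502,  0.23042091]), 'ee_rot': array([ 0.58170958,  0.40174229,  0.58268859, -0.40086295]), 'contact_force': array([-0.31979167, -0.48709181,  0.34665089]), 'moment': array([ 0.01229818, -0.01261295, -0.01089694]), 'width': 0.08511206841676494}
dict_keys(['image', 'depth', 'mtx', 'view', 'c2w']) [[475.99374041   0.         315.23126376]
 [  0.         475.99374041 202.74009415]
 [  0.           0.           1.        ]] [[-0.41902755 -0.71940998  0.55395414  1.49647065]
 [ 0.90795642 -0.33574353  0.25078161  0.3886243 ]
 [ 0.00557173  0.60805062  0.7938787   1.34273122]
 [ 0.          0.          0.          1.        ]]
dict_keys(['image', 'depth', 'mtx', 'view', 'c2w']) [[476.56036451   0.         320.70308759]
 [  0.         476.56036451 205.39726654]
 [  0.           0.           1.        ]] [[ 0.99840673  0.03280744 -0.04590931  0.57628097]
 [-0.05639823  0.55426858 -0.83042494 -1.1661552 ]
 [-0.00179803  0.83169106  0.55523576  0.90609986]
 [ 0.          0.          0.          1.        ]]
```

View pics/scene1.png

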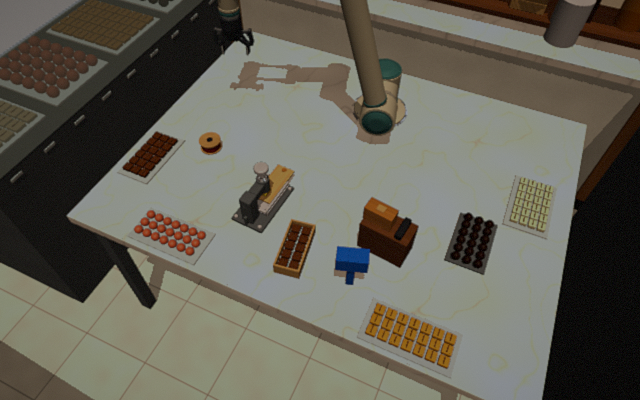

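View pics/side1.png

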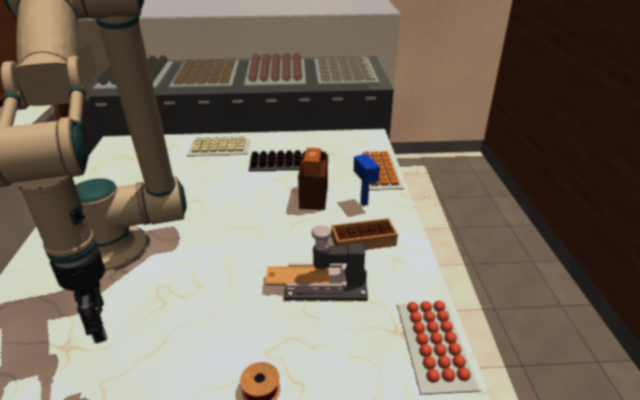

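Run:
```python
from h import *
im=cv2.imread('pics/scene1.png')
a=cv2.resize(im[140:260,220:320],None,fx=4,fy=4,interpolation=cv2.INTER_CUBIC)
b=cv2.resize(im[180:300,330:430],None,fx=4,fy=4,interpolation=cv2.INTER_CUBIC)
cv2.imwrite('pics/crop1.png',np.hstack([a,b]))
W=np.load('pics/scene1.npy')
def band(name,u0,u1,v0,v1,z0,z1):
    P=W[v0:v1,u0:u1].reshape(-1,3);P=P[(P[:,2]>z0)&(P[:,2]<z1)]
    r=cv2.minAreaRect(P[:,:2].astype(np.float32)) if len(P)>3 else None
    print(name,len(P),np.round(P.mean(0),4),np.round(P.min(0),3),np.round(P.max(0),3),r)
band('ramhead',245,275,155,185,.182,.194)
band('lid',255,300,160,215,.034,.042)
band('malletTop',355,405,190,235,.182,.195)
band('blockTop',350,425,195,245,.125,.134)
band('scraper',350,425,195,245,.148,.16)
band('overarm',230,280,165,230,.118,.133)
band('gift',270,320,215,280,.03,.05)
band('spool',195,225,128,158,.03,.045)
band('tray',445,500,210,275,.015,.04)
band('blue',330,372,240,285,.02,.3)
band('foot',225,300,165,235,.004,.02)
S=np.load('pics/side1.npy')
W=S
band('S ramhead',305,335,222,245,.182,.194)
band('S lid',260,345,255,295,.034,.042)
band('S malletTop',300,330,140,165,.182,.195)
band('S blue',345,385,150,210,.02,.3)
```

```text
ramhead 136 [ 0.6331 -0.1969  0.1874] [ 0.609 -0.224  0.182] [ 0.656 -0.174  0.193] ((0.6327999234199524, -0.19663172960281372), (0.04488904029130936, 0.04565270245075226), 29.576873779296875)
lid 537 [ 0.5697 -0.1833  0.0381] [ 0.479 -0.238  0.034] [ 0.713 -0.148  0.042] ((0.59550940990448, -0.18860213458538055), (0.23605254292488098, 0.08908166736364365), 4.877209663391113)
malletTop 440 [0.6276 0.2149 0.1883] [0.595 0.164 0.182] [0.658 0.264 0.195] ((0.6257203221321106, 0.21427226066589355), (0.09637764096260071, 0.05342758819460869), 81.8567886352539)
blockTop 530 [0.6468 0.2644 0.1302] [0.587 0.165 0.125] [0.685 0.332 0.134] ((0.6315221190452576, 0.24833428859710693), (0.15987487137317657, 0.0960865244269371), 82.9704818725586)
scraper 248 [0.6417 0.2682 0.1537] [0.597 0.163 0.148] [0.679 0.309 0.16 ] ((0.6220656633377075, 0.2411198914051056), (0.13977698981761932, 0.08341630548238754), 74.24312591552734)
overarm 339 [ 0.691  -0.1994  0.1263] [ 0.613 -0.227  0.118] [ 0.745 -0.175  0.133] ((0.6786560416221619, -0.20127041637897491), (0.047315813601017, 0.13233333826065063), 86.56
[... 982 characters left out ...]
-0.225  0.182] [ 0.653 -0.178  0.191] ((0.6302579045295715, -0.2019137144088745), (0.04661475867033005, 0.04559224098920822), 87.48157501220703)
S lid 1291 [ 0.574  -0.2021  0.0372] [ 0.48  -0.251  0.034] [ 0.695 -0.149  0.042] ((0.5857217311859131, -0.19886592030525208), (0.09638705104589462, 0.21279747784137726), 84.58463287353516)
S malletTop 227 [0.6236 0.2064 0.1863] [0.594 0.157 0.182] [0.653 0.263 0.191] ((0.6238139271736145, 0.21053606271743774), (0.1036078929901123, 0.05023476481437683), 81.61054229736328)
S blue 889 [0.8102 0.212  0.1146] [0.761 0.134 0.02 ] [0.927 0.539 0.171] ((0.8437326550483704, 0.3403046727180481), (0.42587757110595703, 0.10297650843858719), 75.33089447021484)
```

View pics/crop1.png

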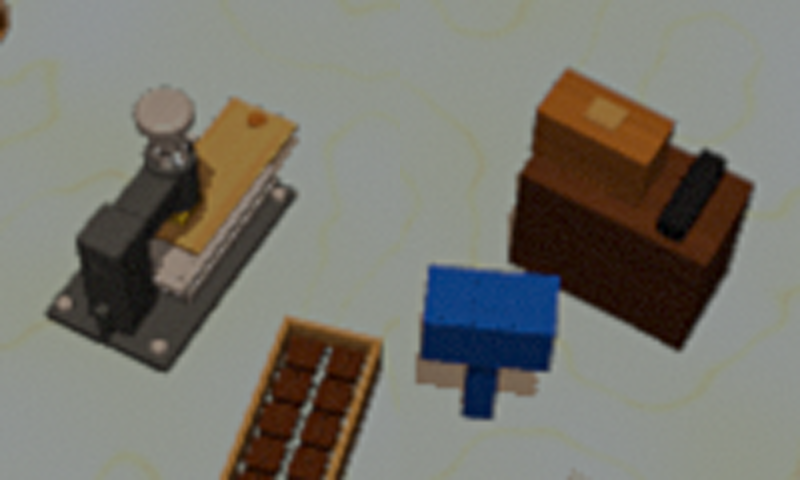

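```bash
cat >> h.py <<'E'
def Rm(ax,a): return R.from_euler(ax,a).as_matrix()
def wmodel(q): # tool cols: x=along, built from link z
    return Rm('z',q[0])@Rm('y',q[1]+q[2])@Rm('z',q[3])@Rm('y',q[4])@Rm('z',q[5])
def tool(direction,jaw):
    x=np.array(direction,float);x/=np.linalg.norm(x);z=np.array(jaw,float);z-=x*(x@z);z/=np.linalg.norm(z)
    return np.stack([x,np.cross(z,x),z],1)
def plan(p,Rt=None,n=8,s=None):
    s=s or get_state();P=np.array(s['position']);C=rot(s['ee_rot'])
    if Rt is None: Rt=C
    w=R.from_matrix(C.T@Rt).as_rotvec(); dR=R.from_rotvec(w/n).as_matrix()
    d=(np.array(p)-P)/n
    print('dist/row mm',np.linalg.norm(d)*1e3,'deg/row',np.degrees(np.linalg.norm(w))/n,'ang',np.round(w/n/(np.pi/2),4))
    for i in range(n):
        print(i,'dp',np.round(C.T@d/.12,3)); C=C@dR
E
python3 - <<'E'
from h import *
s=get_state();C=rot(s['ee_rot']);print(np.round(C,3))
M=wmodel(s['qpos']);print(np.round(M,3));print('offset',np.round(M.T@C,3), 'grip',grip_depth)
d=get_image('wrist');print(np.round(d['mount'],3))
th=np.radians(-4.5)
Rt=tool([0,0,-1],[np.sin(th),-np.cos(th),0]); 
if (C[:,2]@Rt[:,2])<0: Rt=tool([0,0,-1],-Rt[:,2])
plan([0.43,-0.185,0.18],Rt)
E
```

```text
[[-0.     0.935  0.356]
 [ 0.002  0.356 -0.935]
 [-1.     0.    -0.002]]
[[-0.356  0.935 -0.   ]
 [ 0.935  0.356  0.002]
 [ 0.002  0.    -1.   ]]
offset [[-0. -0. -1.]
 [ 0.  1. -0.]
 [ 1. -0. -0.]] grip 0.0187
[[-0.001  0.317 -0.949 -0.142]
 [-0.     0.949  0.317  0.08 ]
 [ 1.     0.    -0.001 -0.001]
 [ 0.     0.     0.     1.   ]]
dist/row mm 52.635098378594165 deg/row 3.167891294323996 ang [ 0.0352 -0.0001  0.    ]
0 dp [ 0.053  0.35  -0.259]
1 dp [ 0.053  0.335 -0.278]
2 dp [ 0.053  0.319 -0.296]
3 dp [ 0.053  0.302 -0.313]
4 dp [ 0.053  0.285 -0.33 ]
5 dp [ 0.053  0.266 -0.345]
6 dp [ 0.053  0.247 -0.359]
7 dp [ 0.053  0.226 -0.372]
```

Run:
```python
from h import *
th=np.radians(-4.5)
Rt=tool([0,0,-1],[np.sin(th),-np.cos(th),0]); print(np.round(Rt,2))
Rt=tool([0,0,-1],-Rt[:,2])
plan([0.42,-0.185,0.17],Rt,16)
```

```text
[[ 0.    1.   -0.08]
 [ 0.   -0.08 -1.  ]
 [-1.    0.    0.  ]]
dist/row mm 26.07171915625766 deg/row 9.666062418533516 ang [-1.074e-01 -0.000e+00 -1.000e-04]
0 dp [ 0.032  0.17  -0.131]
1 dp [ 0.032  0.19  -0.101]
2 dp [ 0.032  0.204 -0.068]
3 dp [ 0.032  0.212 -0.032]
4 dp [0.032 0.215 0.004]
5 dp [0.032 0.211 0.04 ]
6 dp [0.032 0.202 0.075]
7 dp [0.032 0.186 0.107]
8 dp [0.032 0.165 0.137]
9 dp [0.032 0.14  0.163]
10 dp [0.032 0.111 0.184]
11 dp [0.032 0.078 0.2  ]
12 dp [0.032 0.044 0.211]
13 dp [0.032 0.008 0.215]
14 dp [ 0.032 -0.029  0.213]
15 dp [ 0.032 -0.064  0.205]
```

Call:
{"fn": "arm_command", "kwargs": {
  "series": [
    {"dp": [0.03, 0.17, -0.13], "angular": [-0.107, 0, 0], "gripper": 0},
    {"dp": [0.03, 0.19, -0.1], "angular": [-0.107, 0, 0], "gripper": 0},
    {"dp": [0.03, 0.205, -0.07], "angular": [-0.107, 0, 0], "gripper": 0},
    {"dp": [0.03, 0.21, -0.03], "angular": [-0.107, 0, 0], "gripper": 0},
    {"dp": [0.03, 0.215, 0], "angular": [-0.107, 0, 0], "gripper": 0},
    {"dp": [0.03, 0.21, 0.04], "angular": [-0.107, 0, 0], "gripper": 0},
    {"dp": [0.03, 0.2, 0.075], "angular": [-0.107, 0, 0], "gripper": 0},
    {"dp": [0.03, 0.185, 0.107], "angular": [-0.107, 0, 0], "gripper": 0}
  ]
}}

```text
clock: 1.15
position: [0.3105, -0.3549, 0.1987]
ee_rot: [0.704, -0.061, 0.705, 0.065]
contact_force: [0.3, -0.1, -0.2]
width: -0.0003
```

Call:
{"fn": "arm_command", "kwargs": {
  "series": [
    {"dp": [0.03, 0.165, 0.137], "angular": [-0.107, 0, 0], "gripper": 0},
    {"dp": [0.03, 0.14, 0.163], "angular": [-0.107, 0, 0], "gripper": 0},
    {"dp": [0.03, 0.11, 0.184], "angular": [-0.107, 0, 0], "gripper": 0},
    {"dp": [0.03, 0.078, 0.2], "angular": [-0.107, 0, 0], "gripper": 0},
    {"dp": [0.03, 0.044, 0.21], "angular": [-0.107, 0, 0], "gripper": 0},
    {"dp": [0.03, 0.008, 0.215], "angular": [-0.107, 0, 0], "gripper": 0},
    {"dp": [0.03, -0.03, 0.213], "angular": [-0.107, 0, 0], "gripper": 0},
    {"dp": [0, 0, 0], "angular": [0, 0, 0], "gripper": 0}
  ]
}}

```text
clock: 2.15
position: [0.3983, -0.1885, 0.1718]
ee_rot: [0.542, -0.451, 0.541, 0.458]
contact_force: [-0.3, -0.0, -0.7]
width: -0.0004
```

Run:
```python
from h import *
s=get_state();print(s['clock'],s['position'],np.round(rot(s['ee_rot']),3),s['qpos'],s['width'])
d=snap('wrist');W=cloud(d);cv2.imwrite('pics/w1.png',d['image']);np.save('pics/w1.npy',W)
m=(W[...,2]>.034)&(W[...,2]<.0395);print(m.sum())
# lid by colour/height
P=W[m][:,:2].astype(np.float32);print(P.min(0),P.max(0),cv2.minAreaRect(P))
```

```text
2.15 [ 0.3983269  -0.18852329  0.17176101] [[-0.004 -0.985  0.174]
 [ 0.008  0.174  0.985]
 [-1.     0.006  0.007]] [-0.60355034  0.12292988  1.8641021   0.00436966  1.16275576 -2.00161041] -0.00035446582792243817
1420
[ 0.43707603 -0.56206715] [ 0.60092753 -0.15685588] ((0.5198569893836975, -0.36233609914779663), (0.4029771685600281, 0.12587401270866394), 82.90802001953125)
```

View pics/w1.png

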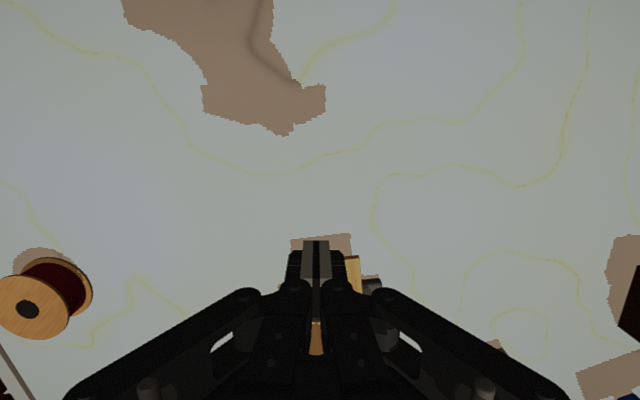

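Run:
```python
from h import *
for n,(u0,u1,v0,v1) in {'scene':(250,305,155,215),'side':(255,345,255,300)}.items():
    im=cv2.imread(f'pics/{n}1.png').astype(int);W=np.load(f'pics/{n}1.npy')
    m=np.zeros((400,640),bool);m[v0:v1,u0:u1]=1
    b,g,r=im[...,0],im[...,1],im[...,2]
    m&=(r-b>60)&(W[...,2]>.030)&(W[...,2]<.046)
    m=cv2.erode(m.astype(np.uint8),np.ones((1,1)))>0
    P=W[m];print(n,m.sum(),np.median(P[:,2]))
    r=cv2.minAreaRect(P[:,:2].astype(np.float32));print(r, np.round(cv2.boxPoints(r),3).tolist())
    # per-y-bin near-end min x ; per-x-bin edges of y
    for lo in np.arange(.48,.62,.015):
        k=(P[:,0]>=lo)&(P[:,0]<lo+.015)
        if k.sum()>5: print('  x',round(lo+.0075,4),'y',np.round(np.percentile(P[k,1],[2,98]),4),k.sum())
    print('near x',np.percentile(P[:,0],[0,1,2]))
```

```text
scene 487 0.038164244013204174
((0.568248987197876, -0.19461122155189514), (0.07018294930458069, 0.17126420140266418), 86.91199493408203) [[0.48100000619888306, -0.22499999403953552], [0.6520000100135803, -0.23399999737739563], [0.656000018119812, -0.164000004529953], [0.48500001430511475, -0.1550000011920929]]
  x 0.4875 y [-0.2206 -0.1594] 39
  x 0.5025 y [-0.2244 -0.1579] 51
  x 0.5175 y [-0.2229 -0.1576] 65
  x 0.5325 y [-0.2239 -0.1614] 58
  x 0.5475 y [-0.2245 -0.1605] 60
  x 0.5625 y [-0.2121 -0.1632] 40
  x 0.5775 y [-0.2034 -0.1625] 40
  x 0.5925 y [-0.1949 -0.1633] 32
  x 0.6075 y [-0.186 -0.163] 24
  x 0.6225 y [-0.1887 -0.1643] 25
near x [0.48278266 0.48571857 0.48733984]
side 1004 0.036671648361291
((0.5648167729377747, -0.19553622603416443), (0.0774574726819992, 0.16850914061069489), 87.5164794921875) [[0.4790000021457672, -0.23100000619888306], [0.6470000147819519, -0.23800000548362732], [0.6510000228881836, -0.1599999964237213], [0.4819999933242798, -0.15299999713897705]]
  x 0.4875 y [-0.2275 -0.1596] 91
  x 0.5025 y [-0.2279 -0.1576] 105
  x 0.5175 y [-0.2278 -0.1589] 108
  x 0.5325 y [-0.2293 -0.1609] 98
  x 0.5475 y [-0.2306 -0.1627] 108
  x 0.5625 y [-0.2273 -0.1635] 84
  x 0.5775 y [-0.2218 -0.1638] 94
  x 0.5925 y [-0.2258 -0.165 ] 87
  x 0.6075 y [-0.2325 -0.163 ] 86
  x 0.6225 y [-0.2338 -0.1954] 64
near x [0.47975408 0.48261147 0.48457626]
```

Run:
```python
from h import *
Rt=tool([0,0,-1],[.0506,.9987,0]); print(np.round(Rt,2))
plan([0.452,-0.1905,0.027],Rt,6)
```

```text
[[ 0.   -1.    0.05]
 [ 0.    0.05  1.  ]
 [-1.    0.    0.  ]]
dist/row mm 25.76769131942401 deg/row 1.2003084096075878 ang [-0.0133  0.0007 -0.0005]
0 dp [ 0.201 -0.075  0.01 ]
1 dp [ 0.201 -0.075  0.009]
2 dp [ 0.201 -0.075  0.008]
3 dp [ 0.201 -0.075  0.006]
4 dp [ 0.201 -0.075  0.005]
5 dp [ 0.201 -0.075  0.004]
```

Call:
{"fn": "arm_command", "kwargs": {
  "series": [
    {"dp": [0.2, -0.075, 0.01], "angular": [-0.0133, 0.0007, -0.0005], "gripper": 0},
    {"dp": [0.2, -0.075, 0.01], "angular": [-0.0133, 0.0007, -0.0005], "gripper": 0},
    {"dp": [0.2, -0.075, 0.01], "angular": [-0.0133, 0.0007, -0.0005], "gripper": 0},
    {"dp": [0.2, -0.075, 0.005], "angular": [-0.0133, 0.0007, -0.0005], "gripper": 0},
    {"dp": [0.2, -0.075, 0.005], "angular": [-0.0133, 0.0007, -0.0005], "gripper": 0},
    {"dp": [0.2, -0.075, 0.005], "angular": [-0.0133, 0.0007, -0.0005], "gripper": 0},
    {"dp": [0, 0, 0], "angular": [0, 0, 0], "gripper": 0},
    {"dp": [0, 0, 0], "angular": [0, 0, 0], "gripper": 0}
  ]
}}

```text
clock: 3.2
position: [0.4532, -0.2007, 0.026]
ee_rot: [0.515, -0.486, 0.518, 0.48]
contact_force: [0.5, 1.0, 1.4]
width: 0.0002
```

Run:
```python
from h import *
Rt=tool([0,0,-1],[.0506,.9987,0])
plan([0.497,-0.1925,0.026],Rt,8)
```

```text
dist/row mm 5.568594745332137 deg/row 0.13754108441712687 ang [-0.0014 -0.0006  0.0003]
0 dp [ 0.    -0.045  0.012]
1 dp [ 0.    -0.045  0.011]
2 dp [ 0.    -0.045  0.011]
3 dp [ 0.    -0.045  0.011]
4 dp [ 0.    -0.045  0.011]
5 dp [ 0.    -0.045  0.011]
6 dp [ 0.    -0.045  0.011]
7 dp [ 0.    -0.045  0.011]
```

Call:
{"fn": "arm_command", "kwargs": {
  "series": [
    {"dp": [0, 0, 0.045], "angular": [-0.005, -0.002, 0], "gripper": 0},
    {"dp": [0, 0, 0.045], "angular": [-0.005, -0.002, 0], "gripper": 0},
    {"dp": [0, -0.06, 0], "angular": [0, 0, 0], "gripper": 0},
    {"dp": [0, -0.06, 0], "angular": [0, 0, 0], "gripper": 0},
    {"dp": [0, -0.06, 0], "angular": [0, 0, 0], "gripper": 0},
    {"dp": [0, -0.06, 0], "angular": [0, 0, 0], "gripper": 0},
    {"dp": [0, -0.06, 0], "angular": [0, 0, 0], "gripper": 0},
    {"dp": [0, -0.05, 0], "angular": [0, 0, 0], "gripper": 0}
  ]
}}

```text
clock: 4.2
position: [0.4991, -0.1923, 0.0289]
ee_rot: [0.514, -0.489, 0.512, 0.484]
contact_force: [-0.8, -1.1, 0.7]
width: 0.0001
```

Run:
```python
from h import *
Rt=tool([0,0,-1],[.0506,.9987,0])
plan([0.505,-0.1932,0.026],Rt,8)
s=get_state();print(s['clock'],s['position'],s['contact_force'])
```

```text
dist/row mm 0.8290991999124815 deg/row 0.054196023057562014 ang [-0.0001 -0.0003  0.0005]
0 dp [ 0.003 -0.006 -0.001]
1 dp [ 0.003 -0.006 -0.001]
2 dp [ 0.003 -0.006 -0.001]
3 dp [ 0.003 -0.006 -0.001]
4 dp [ 0.003 -0.006 -0.001]
5 dp [ 0.003 -0.006 -0.001]
6 dp [ 0.003 -0.006 -0.001]
7 dp [ 0.003 -0.006 -0.001]
4.2 [ 0.49909229 -0.19234839  0.02889269] [-0.77191283 -1.09413509  0.71418114]
```

Call:
{"fn": "arm_command", "kwargs": {
  "series": [
    {"dp": [0.012, -0.015, 0], "angular": [0, 0, 0], "gripper": 0},
    {"dp": [0.012, -0.015, 0], "angular": [0, 0, 0], "gripper": 0},
    {"dp": [0, -0.012, 0], "angular": [0, 0, 0], "gripper": 0},
    {"dp": [0, -0.012, 0], "angular": [0, 0, 0], "gripper": 0},
    {"dp": [0, -0.012, 0], "angular": [0, 0, 0], "gripper": 0},
    {"dp": [0, -0.012, 0], "angular": [0, 0, 0], "gripper": 0},
    {"dp": [0, -0.012, 0], "angular": [0, 0, 0], "gripper": 0},
    {"dp": [0, 0, 0], "angular": [0, 0, 0], "gripper": 0}
  ]
}}

```text
clock: 5.2
position: [0.5048, -0.1924, 0.0255]
ee_rot: [0.511, -0.487, 0.514, 0.488]
contact_force: [-1.6, 0.9, 0.8]
width: -0.0001
```

Run:
```python
from h import *
s=get_state();print(s['clock'],s['position'],s['contact_force'])
for n,(u0,u1,v0,v1) in {'scene':(235,305,155,215),'side':(255,345,255,300)}.items():
    d=snap(n);im=d['image'].astype(int);W=cloud(d)
    cv2.imwrite(f'pics/{n}2.png',d['image'])
    m=np.zeros((400,640),bool);m[v0:v1,u0:u1]=1
    b,g,r=im[...,0],im[...,1],im[...,2]
    m&=(r-b>60)&(W[...,2]>.030)&(W[...,2]<.046)
    P=W[m];r=cv2.minAreaRect(P[:,:2].astype(np.float32));print(n,m.sum(),r,np.percentile(P[:,0],[0,1,2,98,99,100]))
```

```text
5.2 [ 0.50480997 -0.19239885  0.02550025] [-1.57137969  0.93221073  0.83866617]
scene 451 ((0.6008648872375488, -0.19654375314712524), (0.07016672939062119, 0.17203718423843384), 86.05654907226562) [0.51330968 0.51667797 0.517673   0.6785425  0.68241892 0.68907722]
side 1017 ((0.5996356010437012, -0.19787511229515076), (0.0780734196305275, 0.17040084302425385), 86.25003814697266) [0.51407072 0.5164744  0.51706955 0.68098523 0.68259104 0.68639383]
```

Call:
{"fn": "arm_command", "kwargs": {
  "series": [
    {"dp": [0, -0.02, 0], "angular": [0, 0, 0], "gripper": 0},
    {"dp": [0, -0.02, 0], "angular": [0, 0, 0], "gripper": 0},
    {"dp": [0, -0.02, 0], "angular": [0, 0, 0], "gripper": 0},
    {"dp": [0, -0.03, 0], "angular": [0, 0, 0], "gripper": 0},
    {"dp": [0, -0.03, 0], "angular": [0, 0, 0], "gripper": 0},
    {"dp": [0, -0.03, 0], "angular": [0, 0, 0], "gripper": 0},
    {"dp": [0, -0.03, 0], "angular": [0, 0, 0], "gripper": 0},
    {"dp": [0, -0.03, 0], "angular": [0, 0, 0], "gripper": 0}
  ]
}}

```text
clock: 6.3
position: [0.5045, -0.1918, 0.025]
ee_rot: [0.496, -0.475, 0.524, 0.504]
contact_force: [-11.3, -1.7, 8.8]
width: 0.0003
```

Call:
{"fn": "arm_command", "kwargs": {
  "series": [
    {"dp": [0, 0.1, 0], "angular": [0, 0, 0], "gripper": 0},
    {"dp": [0, 0.2, 0], "angular": [0, 0, 0], "gripper": 0},
    {"dp": [-0.3, 0.2, 0], "angular": [0, 0, 0], "gripper": 0},
    {"dp": [-0.4, 0, 0], "angular": [0, 0, 0], "gripper": 85},
    {"dp": [-0.4, 0, 0], "angular": [0, 0, 0], "gripper": 85},
    {"dp": [-0.4, 0, 0], "angular": [0, 0, 0], "gripper": 85},
    {"dp": [-0.3, 0, 0], "angular": [0, 0, 0], "gripper": 85},
    {"dp": [0, 0, 0], "angular": [0, 0, 0], "gripper": 85}
  ]
}}

```text
clock: 7.3
position: [0.4597, -0.1896, 0.2507]
ee_rot: [0.501, -0.479, 0.52, 0.499]
contact_force: [-0.2, 0.0, 0.4]
width: 0.0847
```

```bash
cat >> h.py <<'E'
OFF=np.array([[0,0,-1],[0,1,0],[1,0,0.]])
def wrist(Rt,q1,phi):
    H=(Rm('z',q1)@Rm('y',phi)).T@Rt@OFF.T
    q5=np.arccos(H[2,2]);q4=np.arctan2(H[1,2],H[0,2]);q6=np.arctan2(H[2,1],-H[2,0])
    return np.round([q4,q5,q6],2)
E
python3 - <<'E'
from h import *
s=get_state();print(s['clock'],s['position'],s['qpos']);print(np.round(rot(s['ee_rot']),3));print(np.round(wmodel(s['qpos'])@OFF,3))
im=d=snap('scene')
e=np.array([.143,.99,0]);j=np.array([.99,-.143,0]);a=np.radians(25);c=np.cos;sn=np.sin;z=np.array([0,0,1.])
for sg in(1,-1):
  for js in (1,-1):
    Ri=tool(-z*c(a)-sg*e*sn(a),js*j)
    ey=np.array([0,1,0]);jx=np.array([1,0,0])
    Rf=tool(-z*sn(a)+sg*ey*c(a),js*jx); Rs=tool(-z,js*jx)
    print(sg,js,'init',wrist(Ri,.3,1.9),'final',wrist(Rf,-.25,1.9),'strike',wrist(Rs,-.23,1.85))
cv2.imwrite('pics/scene3.png',d['image']);W=cloud(d);b,g,r=[d['image'][...,i].astype(int) for i in range(3)]
m=np.zeros((400,640),bool);m[155:215,235:305]=1;m&=(r-b>60)&(W[...,2]>.030)&(W[...,2]<.046);print(cv2.minAreaRect(W[m][:,:2].astype(np.float32)))
E
```

```text
7.3 [ 0.45969198 -0.18964276  0.25071332] [-0.51736033  0.16756854  1.60294867 -0.01909844  1.40526055 -2.04205245]
[[-0.039 -0.998  0.043]
 [ 0.001  0.043  0.999]
 [-0.999  0.039 -0.001]]
[[-0.039 -0.998  0.043]
 [ 0.001  0.043  0.999]
 [-0.999  0.039 -0.001]]
1 1 init [-0.39  1.45  0.53] final [ 1.08  1.65 -0.4 ] strike [ 0.    1.29 -0.23]
1 -1 init [-0.39  1.45 -2.61] final [1.08 1.65 2.74] strike [0.   1.29 2.91]
-1 1 init [0.45 1.09 0.26] final [-1.21  1.21  0.21] strike [ 0.    1.29 -0.23]
-1 -1 init [ 0.45  1.09 -2.88] final [-1.21  1.21 -2.93] strike [0.   1.29 2.91]
((0.6005550026893616, -0.19475486874580383), (0.06750918924808502, 0.1673053503036499), 87.71066284179688)
```

```bash
cat >> h.py <<'E'
e=np.array([.143,.99,0]);e/=np.linalg.norm(e);j=np.array([e[1],-e[0],0]);zz=np.array([0,0,1.]);a25=np.radians(25)
Ri=tool(-zz*np.cos(a25)-e*np.sin(a25),j)
C0=np.array([.625,.2125,.161])
E
python3 - <<'E'
from h import *
plan(C0-Ri[:,0]*.11,Ri,15)
E
```

```text
dist/row mm 32.00097884148325 deg/row 6.579897956357977 ang [ 0.0701  0.014  -0.0153]
0 dp [-0.01  -0.085  0.253]
1 dp [-0.014 -0.057  0.26 ]
2 dp [-0.019 -0.029  0.264]
3 dp [-0.024  0.     0.266]
4 dp [-0.03   0.029  0.263]
5 dp [-0.037  0.057  0.258]
6 dp [-0.044  0.083  0.249]
7 dp [-0.052  0.109  0.238]
8 dp [-0.06   0.133  0.223]
9 dp [-0.068  0.155  0.206]
10 dp [-0.077  0.175  0.186]
11 dp [-0.085  0.192  0.164]
12 dp [-0.093  0.207  0.14 ]
13 dp [-0.101  0.219  0.114]
14 dp [-0.109  0.227  0.087]
```

Call:
{"fn": "arm_command", "kwargs": {
  "series": [
    {"dp": [-0.01, -0.085, 0.25], "angular": [0.07, 0.014, -0.015], "gripper": 85},
    {"dp": [-0.015, -0.06, 0.26], "angular": [0.07, 0.014, -0.015], "gripper": 85},
    {"dp": [-0.02, -0.03, 0.265], "angular": [0.07, 0.014, -0.015], "gripper": 85},
    {"dp": [-0.025, 0, 0.265], "angular": [0.07, 0.014, -0.015], "gripper": 85},
    {"dp": [-0.03, 0.03, 0.263], "angular": [0.07, 0.014, -0.015], "gripper": 85},
    {"dp": [-0.037, 0.057, 0.258], "angular": [0.07, 0.014, -0.015], "gripper": 85},
    {"dp": [-0.044, 0.083, 0.25], "angular": [0.07, 0.014, -0.015], "gripper": 85},
    {"dp": [-0.052, 0.11, 0.238], "angular": [0.07, 0.014, -0.015], "gripper": 85}
  ]
}}

```text
clock: 8.35
position: [0.5515, 0.0547, 0.2401]
ee_rot: [0.652, -0.294, 0.687, 0.132]
contact_force: [0.5, 0.2, 0.2]
width: 0.0854
```

Run:
```python
from h import *
s=get_state();print(s['clock'],s['position'],s['qpos'])
plan(C0-Ri[:,0]*.11,Ri,7)
```

```text
8.35 [0.55149589 0.05474841 0.24010638] [ 0.12729764  0.25532138  1.53729607 -0.24099686  1.36217712 -0.43717352]
dist/row mm 31.417811777545545 deg/row 6.352998748687033 ang [ 0.0677  0.0119 -0.016 ]
0 dp [-0.078  0.132  0.212]
1 dp [-0.085  0.152  0.195]
2 dp [-0.093  0.169  0.177]
3 dp [-0.101  0.185  0.156]
4 dp [-0.108  0.198  0.134]
5 dp [-0.115  0.208  0.11 ]
6 dp [-0.123  0.215  0.085]
```

Call:
{"fn": "arm_command", "kwargs": {
  "series": [
    {"dp": [-0.08, 0.132, 0.212], "angular": [0.068, 0.012, -0.016], "gripper": 85},
    {"dp": [-0.085, 0.152, 0.195], "angular": [0.068, 0.012, -0.016], "gripper": 85},
    {"dp": [-0.093, 0.17, 0.177], "angular": [0.068, 0.012, -0.016], "gripper": 85},
    {"dp": [-0.1, 0.185, 0.156], "angular": [0.068, 0.012, -0.016], "gripper": 85},
    {"dp": [-0.108, 0.198, 0.134], "angular": [0.068, 0.012, -0.016], "gripper": 85},
    {"dp": [-0.115, 0.208, 0.11], "angular": [0.068, 0.012, -0.016], "gripper": 85},
    {"dp": [-0.123, 0.215, 0.085], "angular": [0.068, 0.012, -0.016], "gripper": 85},
    {"dp": [0, 0, 0], "angular": [0, 0, 0], "gripper": 85}
  ]
}}

```text
clock: 9.35
position: [0.6312, 0.2683, 0.2389]
ee_rot: [0.669, -0.102, 0.706, -0.211]
contact_force: [0.1, -0.8, 0.3]
width: 0.0849
```

Run:
```python
from h import *
s=get_state();print(s['clock'],s['position'],np.round(rot(s['ee_rot']),3),s['qpos'])
d=snap('wrist');cv2.imwrite('pics/w4.png',d['image']);W=cloud(d)
im=d['image'].astype(int)
m=(W[...,2]>.182)&(W[...,2]<.195)&(W[...,1]>.14)&(W[...,1]<.28)&(W[...,0]>.56)&(W[...,0]<.70)
print(m.sum()); 
if m.sum()>10:print(cv2.minAreaRect(W[m][:,:2].astype(np.float32)),W[m].mean(0))
plan(C0-Ri[:,0]*.05,Ri,4)
```

```text
9.35 [0.63115072 0.26833781 0.23890498] [[-0.085  0.138  0.987]
 [-0.426  0.89  -0.161]
 [-0.901 -0.434 -0.017]] [ 0.48082645  0.61939162  1.00366209 -0.35485139  1.79758131  0.60766403]
5190
((0.6240018606185913, 0.2139916867017746), (0.09697011858224869, 0.04997588321566582), 81.72938537597656) [0.62542915 0.22373033 0.1876925 ]
dist/row mm 11.786617461232648 deg/row 0.4191067245768369 ang [-0.0016 -0.0038  0.0022]
0 dp [ 0.092 -0.033  0.007]
1 dp [ 0.092 -0.033  0.007]
2 dp [ 0.092 -0.034  0.006]
3 dp [ 0.092 -0.034  0.005]
```

View pics/w4.png

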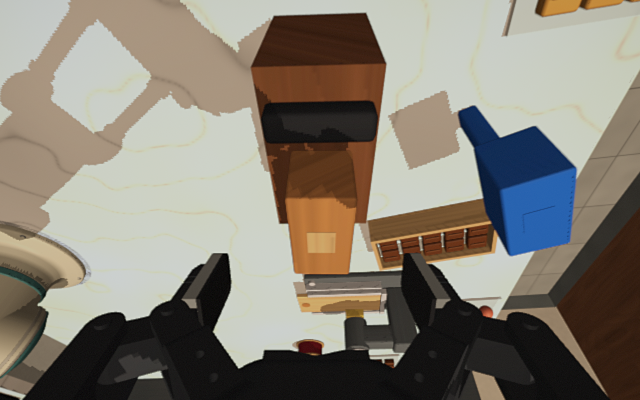

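```bash
sed -i 's/^C0=.*/C0=np.array([.6243,.2138,.161])/' h.py
python3 - <<'E'
from h import *
plan(C0+Ri[:,0]*.0137,Ri,7)
E
```

```text
dist/row mm 15.489436157736176 deg/row 0.23948955690104964 ang [-0.0009 -0.0022  0.0013]
0 dp [ 0.128 -0.017  0.005]
1 dp [ 0.128 -0.017  0.004]
2 dp [ 0.128 -0.017  0.004]
3 dp [ 0.128 -0.017  0.004]
4 dp [ 0.128 -0.018  0.003]
5 dp [ 0.128 -0.018  0.003]
6 dp [ 0.128 -0.018  0.002]
```

Call:
{"fn": "arm_command", "kwargs": {
  "series": [
    {"dp": [0.06, -0.04, 0.01], "angular": [-0.002, -0.005, 0.003], "gripper": 85},
    {"dp": [0.128, -0.04, 0.01], "angular": [-0.002, -0.005, 0.003], "gripper": 85},
    {"dp": [0.128, -0.04, 0.005], "angular": [-0.002, -0.005, 0.003], "gripper": 85},
    {"dp": [0.128, 0, 0], "angular": [0, 0, 0], "gripper": 85},
    {"dp": [0.128, 0, 0], "angular": [0, 0, 0], "gripper": 85},
    {"dp": [0.128, 0, 0], "angular": [0, 0, 0], "gripper": 85},
    {"dp": [0.1, 0, 0], "angular": [0, 0, 0], "gripper": 85},
    {"dp": [0, 0, 0], "angular": [0, 0, 0], "gripper": 85}
  ]
}}

```text
clock: 10.4
position: [0.6193, 0.1997, 0.1557]
ee_rot: [0.676, -0.103, 0.701, -0.203]
contact_force: [0.1, -0.4, -0.0]
width: 0.0852
```

Run:
```python
from h import *
s=get_state();print(s['clock'],s['position'],s['contact_force'])
plan(C0+Ri[:,0]*.0137,Ri,2)
```

```text
10.4 [0.61934565 0.1996655  0.15573445] [ 0.12664065 -0.43349981 -0.03263778]
dist/row mm 5.890519197440713 deg/row 0.11783598374693947 ang [-0.0005 -0.0012  0.0003]
0 dp [0.011 0.046 0.012]
1 dp [0.011 0.046 0.012]
```

Call:
{"fn": "arm_command", "kwargs": {
  "series": [
    {"dp": [0.011, 0.046, 0.014], "angular": [0, -0.001, 0], "gripper": 85},
    {"dp": [0.011, 0.046, 0.014], "angular": [0, -0.001, 0], "gripper": 85},
    {"dp": [0, 0, 0], "angular": [0, 0, 0], "gripper": 30},
    {"dp": [0, 0, 0], "angular": [0, 0, 0], "gripper": 30},
    {"dp": [0, 0, 0], "angular": [0, 0, 0], "gripper": 30},
    {"dp": [0, 0, 0], "angular": [0, 0, 0], "gripper": 30},
    {"dp": [0, 0, 0], "angular": [0, 0, 0], "gripper": 30},
    {"dp": [0, 0, 0], "angular": [0, 0, 0], "gripper": 30}
  ],
  "grip_force": 90
}}

```text
clock: 11.4
position: [0.6256, 0.2106, 0.1494]
ee_rot: [0.679, -0.102, 0.698, -0.202]
contact_force: [-0.1, 0.8, 0.6]
width: 0.0494
```

Run:
```python
from h import *
s=get_state();print(s['clock'],s['position'],s['contact_force'],s['moment'],s['width'])
p=np.array(s['position']);print('tcp rel C along/y/z',np.round(Ri.T@(p-C0),4))
plan(p+[0,0,.16],None,6)
```

```text
11.4 [0.62561126 0.21057281 0.14937952] [-0.1197997   0.75009871  0.57121083] [ 0.22001112 -0.00187392 -0.01050334] 0.049440893308988404
tcp rel C along/y/z [0.0118 0.0022 0.0018]
dist/row mm 26.666666666666668 deg/row 0.0 ang [0. 0. 0.]
0 dp [-0.202 -0.094  0.001]
1 dp [-0.202 -0.094  0.001]
2 dp [-0.202 -0.094  0.001]
3 dp [-0.202 -0.094  0.001]
4 dp [-0.202 -0.094  0.001]
5 dp [-0.202 -0.094  0.001]
```

Call:
{"fn": "arm_command", "kwargs": {
  "series": [
    {"dp": [-0.1, -0.047, 0], "angular": [0, 0, 0], "gripper": 30},
    {"dp": [-0.18, -0.084, 0], "angular": [0, 0, 0], "gripper": 30},
    {"dp": [-0.18, -0.084, 0], "angular": [0, 0, 0], "gripper": 30},
    {"dp": [-0.18, -0.084, 0], "angular": [0, 0, 0], "gripper": 30},
    {"dp": [-0.18, -0.084, 0], "angular": [0, 0, 0], "gripper": 30},
    {"dp": [-0.18, -0.084, 0], "angular": [0, 0, 0], "gripper": 30},
    {"dp": [-0.18, -0.084, 0], "angular": [0, 0, 0], "gripper": 30},
    {"dp": [0, 0, 0], "angular": [0, 0, 0], "gripper": 30}
  ]
}}

```text
clock: 12.4
position: [0.6238, 0.2094, 0.3114]
ee_rot: [0.677, -0.102, 0.7, -0.202]
contact_force: [0.5, -0.7, -2.7]
width: 0.0492
```

Run:
```python
from h import *
s=get_state();print(s['clock'],s['position'],s['contact_force'],s['moment'],s['width'],s['qpos'])
d=snap('side');cv2.imwrite('pics/side5.png',cv2.resize(d['image'][60:300,200:500],None,fx=2,fy=2))
```

```text
12.4 [0.6237801  0.20940628 0.31138145] [ 0.45428083 -0.68488037 -2.67321399] [ 0.44036395 -0.07412968  0.04427149] 0.04915505450044012 [ 0.41566517  0.52126126  1.00316414 -0.37811717  1.84027342  0.49936284]
```

View pics/side5.png

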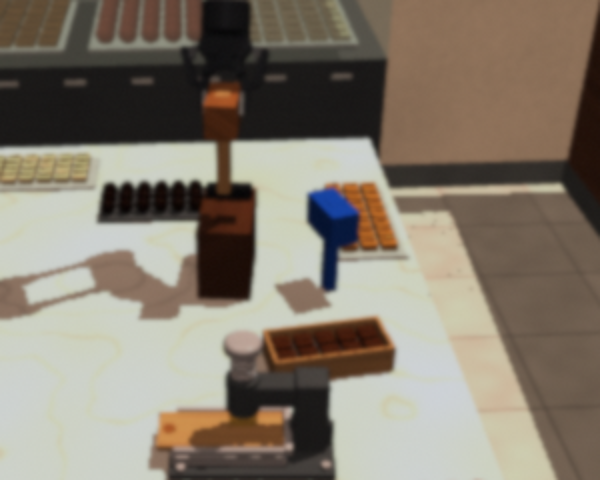

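```bash
cat >> h.py <<'E'
# mallet in tool frame, as grasped by the head
Rg=rot([0.679,-0.102,0.698,-0.202]);pg=np.array([.6256,.2106,.1494]);Cg=np.array([.6243,.2138,.159])
Ai=np.stack([-zz,e,np.cross(-zz,e)],1);h=np.array([0,1.,0]);Af=np.stack([h,zz,np.cross(h,zz)],1)
Rf=Af@Ai.T@Rg; ct=Rg.T@(Cg-pg)
def tcpf(c,Rr=None): return np.array(c)-(Rf if Rr is None else Rr)@ct
E
python3 - <<'E'
from h import *
print(np.round(Rf,3),ct,tcpf([.43,.06,.048]),wrist(Rf,-.25,1.9))
s=get_state();C=rot(s['ee_rot']);w=R.from_matrix(C.T@Rf).as_rotvec();print(np.degrees(w))
Rh=C@R.from_rotvec(w/2).as_matrix()
plan([.50,.12,.31],Rh,8)
E
```

```text
[[ 0.004  0.002  1.   ]
 [ 0.907  0.421 -0.004]
 [-0.421  0.907 -0.001]] [-0.00996948 -0.00133859 -0.0017052 ] [0.43174412 0.0696     0.04501872] [ 1.08  1.64 -0.4 ]
[-8.43778689  2.88334569 89.87241945]
dist/row mm 19.036503733336684 deg/row 5.644605315827364 ang [-0.0059  0.002   0.0624]
0 dp [ 0.047 -0.1   -0.114]
1 dp [ 0.037 -0.103 -0.115]
2 dp [ 0.027 -0.105 -0.115]
3 dp [ 0.017 -0.106 -0.116]
4 dp [ 0.007 -0.107 -0.117]
5 dp [-0.003 -0.106 -0.118]
6 dp [-0.013 -0.104 -0.119]
7 dp [-0.022 -0.101 -0.12 ]
```

Call:
{"fn": "arm_command", "kwargs": {
  "series": [
    {"dp": [0.045, -0.1, -0.115], "angular": [-0.006, 0.002, 0.0625], "gripper": 30},
    {"dp": [0.035, -0.105, -0.115], "angular": [-0.006, 0.002, 0.0625], "gripper": 30},
    {"dp": [0.025, -0.105, -0.115], "angular": [-0.006, 0.002, 0.0625], "gripper": 30},
    {"dp": [0.015, -0.105, -0.115], "angular": [-0.006, 0.002, 0.0625], "gripper": 30},
    {"dp": [0.005, -0.105, -0.118], "angular": [-0.006, 0.002, 0.0625], "gripper": 30},
    {"dp": [-0.005, -0.105, -0.118], "angular": [-0.006, 0.002, 0.0625], "gripper": 30},
    {"dp": [-0.015, -0.105, -0.12], "angular": [-0.006, 0.002, 0.0625], "gripper": 30},
    {"dp": [-0.02, -0.1, -0.12], "angular": [-0.006, 0.002, 0.0625], "gripper": 30}
  ]
}}

```text
clock: 13.45
position: [0.49, 0.1183, 0.2973]
ee_rot: [0.68, 0.155, 0.709, 0.102]
contact_force: [1.5, -0.4, -3.5]
width: 0.0492
```

Run:
```python
from h import *
s=get_state();print(s['clock'],s['position'],s['contact_force'],s['qpos'])
plan(tcpf([.43,.06,.15]),Rf,8)
```

```text
13.45 [0.48998612 0.11825137 0.29733655] [ 1.4981628  -0.3700819  -3.46131505] [-0.16476988  0.13982252  1.58184228  0.35829015  1.51477013 -0.12591132]
dist/row mm 21.04850644241448 deg/row 5.544219248853957 ang [-0.0067  0.0003  0.0612]
0 dp [ 0.129 -0.108 -0.049]
1 dp [ 0.119 -0.119 -0.05 ]
2 dp [ 0.107 -0.13  -0.051]
3 dp [ 0.094 -0.139 -0.052]
4 dp [ 0.08  -0.147 -0.054]
5 dp [ 0.066 -0.153 -0.055]
6 dp [ 0.051 -0.158 -0.057]
7 dp [ 0.035 -0.161 -0.059]
```

Call:
{"fn": "arm_command", "kwargs": {
  "series": [
    {"dp": [0.13, -0.11, -0.05], "angular": [-0.007, 0, 0.061], "gripper": 30},
    {"dp": [0.12, -0.12, -0.05], "angular": [-0.007, 0, 0.061], "gripper": 30},
    {"dp": [0.107, -0.13, -0.05], "angular": [-0.007, 0, 0.061], "gripper": 30},
    {"dp": [0.094, -0.14, -0.052], "angular": [-0.007, 0, 0.061], "gripper": 30},
    {"dp": [0.08, -0.147, -0.054], "angular": [-0.007, 0, 0.061], "gripper": 30},
    {"dp": [0.066, -0.153, -0.055], "angular": [-0.007, 0, 0.061], "gripper": 30},
    {"dp": [0.05, -0.158, -0.057], "angular": [-0.007, 0, 0.061], "gripper": 30},
    {"dp": [0, 0, 0], "angular": [0, 0, 0], "gripper": 30}
  ]
}}

```text
clock: 14.45
position: [0.4298, 0.0696, 0.1526]
ee_rot: [0.611, 0.359, 0.615, 0.346]
contact_force: [0.2, 0.6, -2.2]
width: 0.0494
```

Run:
```python
from h import *
s=get_state();print(s['clock'],s['position'],s['contact_force'],s['qpos'])
d=snap('side');cv2.imwrite('pics/side6.png',cv2.resize(d['image'][100:300,150:420],None,fx=2.5,fy=2.5))
plan(tcpf([.43,.06,.07]),Rf,6)
```

```text
14.45 [0.4298083  0.06960416 0.15258093] [ 0.17217837  0.63581146 -2.19012438] [-0.66133884  0.45121744  2.02028069  0.75602793  1.50422917 -1.0374842 ]
dist/row mm 14.480534626331044 deg/row 0.9058422278422585 ang [-0.0015  0.0002  0.0099]
0 dp [ 0.06  -0.104  0.003]
1 dp [ 0.059 -0.105  0.003]
2 dp [ 0.057 -0.106  0.003]
3 dp [ 0.055 -0.107  0.003]
4 dp [ 0.054 -0.108  0.002]
5 dp [ 0.052 -0.109  0.002]
```

View pics/side6.png

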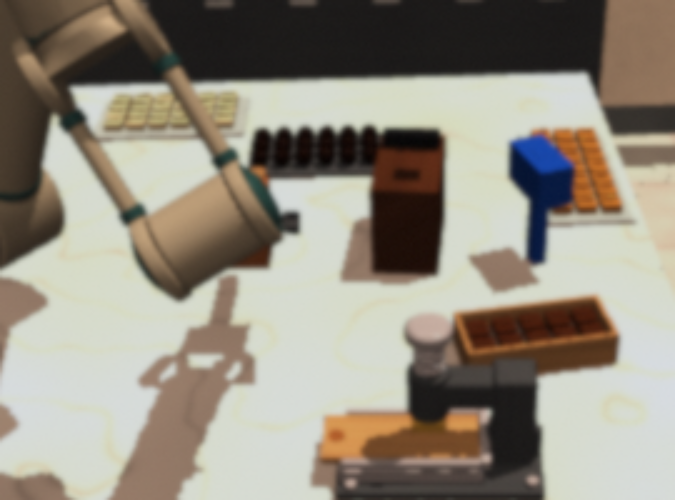

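Run:
```python
from h import *
d=snap('side');W=cloud(d)
for px,py in[(180,290),(200,285),(150,262),(230,265),(255,258),(240,210),(270,225),(200,220),(260,250)]:
    u=int(px/2.5+150);v=int(py/2.5+100);print((px,py),np.round(W[v,u],3))
```

```text
(180, 290) [ 0.406 -0.293  0.302]
(200, 285) [ 0.346  0.156 -0.   ]
(150, 262) [ 0.385 -0.295  0.336]
(230, 265) [0.407 0.029 0.114]
(255, 258) [0.437 0.029 0.124]
(240, 210) [ 0.463 -0.269  0.368]
(270, 225) [ 0.488 -0.271  0.354]
(200, 220) [ 0.428 -0.272  0.361]
(260, 250) [0.443 0.035 0.13 ]
```

Call:
{"fn": "arm_command", "kwargs": {
  "series": [
    {"dp": [0.06, -0.105, 0.003], "angular": [-0.002, 0, 0.011], "gripper": 30},
    {"dp": [0.06, -0.105, 0.003], "angular": [-0.002, 0, 0.011], "gripper": 30},
    {"dp": [0.057, -0.105, 0.003], "angular": [-0.002, 0, 0.011], "gripper": 30},
    {"dp": [0.055, -0.107, 0.003], "angular": [-0.002, 0, 0.011], "gripper": 30},
    {"dp": [0.054, -0.108, 0.003], "angular": [-0.001, 0, 0.011], "gripper": 30},
    {"dp": [0.05, -0.1, 0.003], "angular": [-0.001, 0, 0.011], "gripper": 30},
    {"dp": [0, 0, 0], "angular": [0, 0, 0], "gripper": 30},
    {"dp": [0, 0, 0], "angular": [0, 0, 0], "gripper": 30}
  ]
}}

```text
clock: 15.55
position: [0.4389, 0.0717, 0.073]
ee_rot: [0.605, 0.372, 0.591, 0.384]
contact_force: [0.6, 0.0, -2.8]
width: 0.0488
```

Run:
```python
from h import *
s=get_state();print(s['clock'],s['position'],s['contact_force'],s['moment'])
plan(tcpf([.43,.06,.050]),Rf,4)
d=snap('side');W=cloud(d);r=d['image'].astype(int)
# mallet points: lowest part of head & handle
m=(W[...,0]>.38)&(W[...,0]<.48)&(W[...,1]>-.02)&(W[...,1]<.25)&(W[...,2]>.01)&(W[...,2]<.16)
print(m.sum());P=W[m];
for lo in np.arange(-.02,.25,.02):
    k=(P[:,1]>=lo)&(P[:,1]<lo+.02)
    if k.sum()>3:print(round(lo,2),k.sum(),np.round(np.percentile(P[k],[2,98],axis=0),3).tolist())
d=snap('scene');W=cloud(d)
m=(W[...,0]>.38)&(W[...,0]<.48)&(W[...,1]>-.02)&(W[...,1]<.25)&(W[...,2]>.01)&(W[...,2]<.16)
P=W[m];print('scene')
for lo in np.arange(-.02,.25,.02):
    k=(P[:,1]>=lo)&(P[:,1]<lo+.02)
    if k.sum()>3:print(round(lo,2),k.sum(),np.round(np.percentile(P[k],[2,98],axis=0),3).tolist())
```

```text
15.55 [0.43892781 0.07166408 0.07298913] [ 0.59727529  0.01596682 -2.7642352 ] [-0.84309482 -0.00873168  0.02087565]
dist/row mm 6.756145335572068 deg/row 0.42012751840836565 ang [0.0044 0.0006 0.0015]
0 dp [ 0.019 -0.05  -0.016]
1 dp [ 0.019 -0.05  -0.016]
2 dp [ 0.019 -0.051 -0.016]
3 dp [ 0.019 -0.051 -0.015]
247
-0.02 13 [[0.381, -0.019, 0.115], [0.39, -0.0, 0.121]]
0.0 20 [[0.383, 0.003, 0.102], [0.475, 0.019, 0.121]]
0.02 50 [[0.388, 0.021, 0.095], [0.477, 0.04, 0.123]]
0.04 39 [[0.43, 0.041, 0.098], [0.465, 0.059, 0.125]]
0.06 43 [[0.431, 0.061, 0.083], [0.466, 0.08, 0.125]]
0.08 26 [[0.427, 0.08, 0.087], [0.462, 0.091, 0.125]]
0.14 12 [[0.427, 0.146, 0.084], [0.445, 0.159, 0.089]]
0.16 23 [[0.428, 0.16, 0.076], [0.448, 0.179, 0.088]]
0.18 20 [[0.428, 0.18, 0.081], [0.447, 0.197, 0.089]]
scene
-0.02 148 [[0.382, -0.019, 0.095], [0.474, -0.001, 0.139]]
0.0 137 [[0.38, 0.001, 0.089], [0.469, 0.02, 0.13]]
0.02 97 [[0.385, 0.021, 0.043], [0.478, 0.04, 0.126]]
0.04 160 [[0.415, 0.04, 0.034], [0.478, 0.06, 0.128]]
0.06 161 [[0.415, 0.06, 0.033], [0.476, 0.079, 0.128]]
0.08 160 [[0.416, 0.08, 0.035], [0.466, 0.099, 0.127]]
0.1 49 [[0.429, 0.101, 0.066], [0.452, 0.12, 0.095]]
0.12 49 [[0.427, 0.122, 0.066], [0.451, 0.14, 0.093]]
0.14 52 [[0.427, 0.14, 0.061], [0.451, 0.16, 0.091]]
0.16 49 [[0.428, 0.161, 0.066], [0.45, 0.178, 0.092]]
0.18 53 [[0.426, 0.18, 0.069], [0.452, 0.2, 0.093]]
0.2 7 [[0.433, 0.2, 0.071], [0.451, 0.202, 0.088]]
```

Call:
{"fn": "arm_command", "kwargs": {
  "series": [
    {"dp": [0.018, -0.04, 0], "angular": [0.006, 0, 0.003], "gripper": 30},
    {"dp": [0.018, -0.04, 0], "angular": [0.006, 0, 0.003], "gripper": 30},
    {"dp": [0.018, -0.04, 0], "angular": [0.006, 0, 0], "gripper": 30},
    {"dp": [0.018, -0.04, 0], "angular": [0, 0, 0], "gripper": 30},
    {"dp": [0.018, -0.04, 0], "angular": [0, 0, 0], "gripper": 30},
    {"dp": [0.006, -0.012, 0], "angular": [0, 0, 0], "gripper": 30},
    {"dp": [0.006, -0.012, 0], "angular": [0, 0, 0], "gripper": 30},
    {"dp": [0, 0, 0], "angular": [0, 0, 0], "gripper": 30}
  ]
}}

```text
clock: 16.65
position: [0.4396, 0.0712, 0.0457]
ee_rot: [0.597, 0.386, 0.592, 0.38]
contact_force: [-0.2, 1.3, -2.3]
width: 0.0492
```

Run:
```python
from h import *
s=get_state();print(s['clock'],s['position'],s['contact_force'],s['moment'])
plan(tcpf([.43,.06,.048]),Rf,1)
```

```text
16.65 [0.43961876 0.07118594 0.04570871] [-0.16453924  1.30148866 -2.29696559] [-0.85367603  0.02228828 -0.0111474 ]
dist/row mm 8.062335715276056 deg/row 0.5748243596671997 ang [-0.0003  0.0038 -0.0051]
0 dp [-0.01  -0.011 -0.065]
```

Call:
{"fn": "arm_command", "kwargs": {
  "series": [
    {"dp": [0.006, -0.012, 0], "angular": [0, 0, 0], "gripper": 30},
    {"dp": [0.006, -0.012, 0], "angular": [0, 0, 0], "gripper": 30},
    {"dp": [0.004, -0.01, 0], "angular": [0, 0, 0], "gripper": 30},
    {"dp": [0.004, -0.01, 0], "angular": [0, 0, 0], "gripper": 30},
    {"dp": [0, 0, 0], "angular": [0, 0, 0], "gripper": 30},
    {"dp": [0, 0, 0], "angular": [0, 0, 0], "gripper": 30},
    {"dp": [0, 0, 0], "angular": [0, 0, 0], "gripper": 30},
    {"dp": [0, 0, 0], "angular": [0, 0, 0], "gripper": 30}
  ]
}}

```text
clock: 17.65
position: [0.4397, 0.0713, 0.0461]
ee_rot: [0.595, 0.389, 0.589, 0.385]
contact_force: [-1.0, -2.2, 1.5]
width: 0.0493
```

Call:
{"fn": "arm_command", "kwargs": {
  "series": [
    {"dp": [0.008, -0.016, 0], "angular": [0, 0, 0], "gripper": 30},
    {"dp": [0.008, -0.016, 0], "angular": [0, 0, 0], "gripper": 30},
    {"dp": [0.008, -0.016, 0], "angular": [0, 0, 0], "gripper": 30},
    {"dp": [0, 0, 0], "angular": [0, 0, 0], "gripper": 30},
    {"dp": [0, 0, 0], "angular": [0, 0, 0], "gripper": 56},
    {"dp": [0, 0, 0], "angular": [0, 0, 0], "gripper": 70},
    {"dp": [0, 0, 0], "angular": [0, 0, 0], "gripper": 85},
    {"dp": [0, 0, 0], "angular": [0, 0, 0], "gripper": 85}
  ],
  "grip_force": 20
}}

```text
clock: 18.65
position: [0.4397, 0.0731, 0.0465]
ee_rot: [0.592, 0.393, 0.585, 0.39]
contact_force: [-0.7, -0.1, -0.1]
width: 0.085
```

Run:
```python
from h import *
s=get_state();print(s['clock'],s['position'],s['contact_force'],s['moment'],s['width'])
d=snap('side');W=cloud(d)
def rep(W):
  m=(W[...,0]>.38)&(W[...,0]<.50)&(W[...,1]>-.02)&(W[...,1]<.25)&(W[...,2]>.01)&(W[...,2]<.16);P=W[m]
  for lo in np.arange(.0,.25,.02):
    k=(P[:,1]>=lo)&(P[:,1]<lo+.02)
    if k.sum()>3:print(round(lo,2),k.sum(),np.round(np.percentile(P[k],[2,98],axis=0),3).tolist())
rep(W);print();d=snap('scene');rep(cloud(d));cv2.imwrite('pics/scene7.png',d['image'])
```

```text
18.65 [0.43966584 0.07307485 0.04648097] [-0.65954582 -0.11037548 -0.08426019] [-0.44188789 -0.03121683 -0.01955334] 0.08497380696694398
0.0 62 [[0.383, 0.0, 0.067], [0.494, 0.019, 0.094]]
0.02 60 [[0.384, 0.022, 0.061], [0.491, 0.04, 0.096]]
0.04 58 [[0.39, 0.041, 0.062], [0.489, 0.059, 0.096]]
0.06 53 [[0.397, 0.061, 0.055], [0.464, 0.08, 0.098]]
0.08 32 [[0.427, 0.08, 0.069], [0.464, 0.093, 0.097]]
0.14 12 [[0.431, 0.146, 0.056], [0.449, 0.16, 0.062]]
0.16 26 [[0.429, 0.16, 0.048], [0.451, 0.179, 0.062]]
0.18 21 [[0.432, 0.182, 0.043], [0.451, 0.197, 0.062]]

0.0 121 [[0.389, 0.001, 0.059], [0.498, 0.019, 0.1]]
0.02 92 [[0.383, 0.02, 0.054], [0.497, 0.04, 0.097]]
0.04 160 [[0.391, 0.041, 0.012], [0.497, 0.059, 0.101]]
0.06 156 [[0.418, 0.06, 0.015], [0.487, 0.08, 0.102]]
0.08 153 [[0.418, 0.081, 0.014], [0.468, 0.099, 0.101]]
0.1 46 [[0.428, 0.101, 0.042], [0.453, 0.119, 0.064]]
0.12 48 [[0.432, 0.121, 0.04], [0.454, 0.14, 0.066]]
0.14 48 [[0.431, 0.141, 0.038], [0.455, 0.159, 0.066]]
0.16 51 [[0.428, 0.161, 0.038], [0.455, 0.18, 0.065]]
0.18 50 [[0.431, 0.182, 0.037], [0.455, 0.199, 0.067]]
0.2 10 [[0.432, 0.201, 0.035], [0.449, 0.203, 0.065]]
```

Call:
{"fn": "arm_command", "kwargs": {
  "series": [
    {"dp": [-0.1, 0, 0], "angular": [0, 0, 0], "gripper": 85},
    {"dp": [-0.2, 0, 0], "angular": [0, 0, 0], "gripper": 85},
    {"dp": [-0.3, 0, 0], "angular": [0, 0, 0], "gripper": 85},
    {"dp": [-0.3, 0.1, 0], "angular": [0, 0, 0], "gripper": 85},
    {"dp": [-0.2, 0.3, 0], "angular": [0, 0, -0.03], "gripper": 85},
    {"dp": [0, 0.3, 0], "angular": [0, 0, -0.08], "gripper": 85},
    {"dp": [0, 0.2, 0], "angular": [0, 0, -0.09], "gripper": 85},
    {"dp": [0, 0, 0], "angular": [0, 0, -0.09], "gripper": 85}
  ]
}}

```text
clock: 19.75
position: [0.4394, -0.0122, 0.199]
ee_rot: [0.667, 0.249, 0.661, 0.238]
contact_force: [-0.6, 0.1, -0.6]
width: 0.0851
```

Run:
```python
from h import *
s=get_state();print(s['clock'],s['position'],s['contact_force'],s['qpos'])
Rs=tool([0,0,-1],[1,0,0])
plan([.4415,.1165,.16],Rs,8)
```

```text
19.75 [ 0.43944766 -0.01216539  0.1989718 ] [-0.59815903  0.14637246 -0.5912555 ] [-0.65775329  0.26446419  1.84429858  0.54825263  1.50996471 -0.81019945]
dist/row mm 16.8067113800392 deg/row 5.038866283443855 ang [-0.0014  0.0007 -0.056 ]
0 dp [ 0.118  0.076 -0.   ]
1 dp [ 0.111  0.086 -0.   ]
2 dp [0.103 0.095 0.   ]
3 dp [0.094 0.104 0.   ]
4 dp [0.084 0.112 0.001]
5 dp [0.074 0.119 0.001]
6 dp [0.063 0.125 0.001]
7 dp [0.052 0.13  0.002]
```

Call:
{"fn": "arm_command", "kwargs": {
  "series": [
    {"dp": [0.11, 0.075, 0], "angular": [-0.0015, 0, -0.064], "gripper": 85},
    {"dp": [0.1, 0.086, 0], "angular": [-0.0015, 0, -0.064], "gripper": 85},
    {"dp": [0.09, 0.1, 0], "angular": [-0.0015, 0, -0.064], "gripper": 85},
    {"dp": [0.08, 0.12, 0], "angular": [-0.0015, 0, -0.064], "gripper": 85},
    {"dp": [0.07, 0.14, 0], "angular": [-0.0015, 0, -0.064], "gripper": 85},
    {"dp": [0.06, 0.15, 0], "angular": [-0.0015, 0, -0.064], "gripper": 85},
    {"dp": [0.05, 0.15, 0], "angular": [-0.0015, 0, -0.064], "gripper": 60},
    {"dp": [0, 0, 0], "angular": [0, 0, 0], "gripper": 60}
  ]
}}

```text
clock: 20.75
position: [0.4407, 0.1066, 0.1779]
ee_rot: [0.713, -0.007, 0.7, -0.014]
contact_force: [0.5, 0.4, 0.5]
width: 0.0599
```

Run:
```python
from h import *
s=get_state();print(s['clock'],s['position'],np.round(rot(s['ee_rot']),3))
d=snap('wrist');cv2.imwrite('pics/w8.png',d['image']);W=cloud(d)
m=(W[...,2]>.053)&(W[...,2]<.068)&(W[...,1]>.10)&(W[...,1]<.22)&(W[...,0]>.41)&(W[...,0]<.48);P=W[m]
print(m.sum(),cv2.minAreaRect(P[:,:2].astype(np.float32)),P[:,1].max(),np.median(P[:,2]))
m=(W[...,2]>.09)&(W[...,2]<.103)&(W[...,1]>.03)&(W[...,1]<.12)&(W[...,0]>.40)&(W[...,0]<.48);P=W[m]
print(m.sum(),cv2.minAreaRect(P[:,:2].astype(np.float32)) if m.sum()>9 else '',np.median(P[:,2]))
Rs=tool([0,0,-1],[1,0,0])
plan([.4415,.1165,.08],Rs,4)
```

```text
20.75 [0.44067588 0.10659253 0.17791746] [[ 0.018  0.01   1.   ]
 [-0.03   0.999 -0.01 ]
 [-0.999 -0.03   0.019]]
3077 ((0.43929338455200195, 0.15112794935703278), (0.10220328718423843, 0.022005243226885796), 89.367919921875) 0.20224220935642956 0.060532577606924376
3659 ((0.4383905231952667, 0.06337060034275055), (0.05889170989394188, 0.050083380192518234), 89.48249816894531) 0.09576249800322531
dist/row mm 24.660437199000864 deg/row 0.5340661927181393 ang [-0.0019  0.0029  0.0048]
0 dp [ 0.203  0.029 -0.003]
1 dp [ 0.204  0.028 -0.002]
2 dp [ 0.204  0.026 -0.001]
3 dp [0.204 0.025 0.   ]
```

View pics/w8.png

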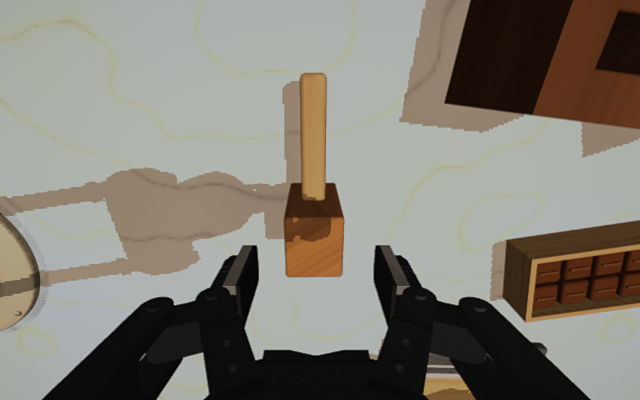

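Run:
```python
from h import *
Rs=tool([0,0,-1],[1,-.01,0])
plan([.439,.120,.034],Rs,7)
```

```text
dist/row mm 20.680245362718313 deg/row 0.2898851669070369 ang [-0.0002  0.0017  0.0027]
0 dp [ 0.171  0.023 -0.006]
1 dp [ 0.171  0.022 -0.005]
2 dp [ 0.171  0.021 -0.005]
3 dp [ 0.171  0.02  -0.004]
4 dp [ 0.171  0.02  -0.004]
5 dp [ 0.171  0.019 -0.003]
6 dp [ 0.171  0.018 -0.003]
```

Call:
{"fn": "arm_command", "kwargs": {
  "series": [
    {"dp": [0.06, 0.06, -0.01], "angular": [0, 0.004, 0.006], "gripper": 60},
    {"dp": [0.16, 0.06, -0.01], "angular": [0, 0.004, 0.006], "gripper": 60},
    {"dp": [0.16, 0.02, -0.01], "angular": [0, 0.004, 0.006], "gripper": 60},
    {"dp": [0.16, 0, 0], "angular": [0, 0, 0], "gripper": 60},
    {"dp": [0.16, 0, 0], "angular": [0, 0, 0], "gripper": 60},
    {"dp": [0.16, 0, 0], "angular": [0, 0, 0], "gripper": 60},
    {"dp": [0.16, 0, 0], "angular": [0, 0, 0], "gripper": 60},
    {"dp": [0, 0, 0], "angular": [0, 0, 0], "gripper": 60}
  ]
}}

```text
clock: 21.8
position: [0.4376, 0.1115, 0.0501]
ee_rot: [0.705, 0.015, 0.709, -0.012]
contact_force: [-0.1, -0.2, 0.7]
width: 0.06
```

Run:
```python
from h import *
s=get_state();print(s['clock'],s['position'],s['contact_force'])
Rs=tool([0,0,-1],[1,-.01,0])
plan([.439,.120,.034],Rs,2)
```

```text
21.8 [0.43760826 0.11146475 0.05010116] [-0.06237571 -0.2406646   0.66088017]
dist/row mm 9.138310786488343 deg/row 0.825929148572274 ang [-0.0089 -0.002  -0.0011]
0 dp [0.067 0.036 0.005]
1 dp [0.067 0.036 0.005]
```

Call:
{"fn": "arm_command", "kwargs": {
  "series": [
    {"dp": [0, 0.04, 0.005], "angular": [-0.009, -0.002, 0], "gripper": 60},
    {"dp": [0.04, 0.035, 0.005], "angular": [-0.009, -0.002, 0], "gripper": 60},
    {"dp": [0.05, 0.01, 0], "angular": [0, 0, 0], "gripper": 60},
    {"dp": [0.04, 0, 0], "angular": [0, 0, 0], "gripper": 60},
    {"dp": [0, 0, 0], "angular": [0, 0, 0], "gripper": 15},
    {"dp": [0, 0, 0], "angular": [0, 0, 0], "gripper": 15},
    {"dp": [0, 0, 0], "angular": [0, 0, 0], "gripper": 5},
    {"dp": [0, 0, 0], "angular": [0, 0, 0], "gripper": 5}
  ],
  "grip_force": 120
}}

```text
clock: 22.8
position: [0.4408, 0.1216, 0.0358]
ee_rot: [0.709, 0.005, 0.706, -0.002]
contact_force: [0.6, 0.3, -0.6]
width: 0.02
```

Call:
{"fn": "arm_command", "kwargs": {
  "series": [
    {"dp": [0, 0, 0], "angular": [0, 0, 0], "gripper": 5},
    {"dp": [0, 0, 0], "angular": [0, 0, 0], "gripper": 5},
    {"dp": [-0.08, 0, 0], "angular": [0, 0, 0], "gripper": 5},
    {"dp": [-0.2, 0, 0], "angular": [0, 0, 0], "gripper": 5},
    {"dp": [-0.3, 0, 0], "angular": [0, 0, 0], "gripper": 5},
    {"dp": [-0.4, 0, 0], "angular": [0, 0, 0], "gripper": 5},
    {"dp": [-0.4, 0, 0], "angular": [0, 0, 0], "gripper": 5},
    {"dp": [-0.3, 0, 0], "angular": [0, 0, 0], "gripper": 5}
  ]
}}

```text
clock: 23.8
position: [0.4366, 0.1203, 0.2409]
ee_rot: [0.705, 0.005, 0.709, -0.003]
contact_force: [0.9, 0.5, -2.9]
width: 0.02
```

Run:
```python
from h import *
s=get_state();print(s['clock'],s['position'],s['contact_force'],s['moment'],s['width'],np.round(rot(s['ee_rot']),3))
d=snap('wrist');cv2.imwrite('pics/w9.png',d['image']);W=cloud(d)
p=np.array(s['position']);print('rel tcp')
V=(W-p)
m=(abs(V[...,0])<.04)&(V[...,1]>.02)&(V[...,1]<.12)&(V[...,2]>0)&(V[...,2]<.06);P=V[m]
for lo in np.arange(.02,.1,.02):
    k=(P[:,1]>=lo)&(P[:,1]<lo+.02)
    if k.sum()>3:print(round(lo,2),k.sum(),np.round(np.percentile(P[k],[2,50,98],axis=0),4).tolist())
d=snap('scene');W=cloud(d);V=W-p
m=(abs(V[...,0])<.05)&(V[...,1]>-.1)&(V[...,1]<.12)&(V[...,2]>-.06)&(V[...,2]<.08);P=V[m]
for lo in np.arange(-.1,.1,.02):
    k=(P[:,1]>=lo)&(P[:,1]<lo+.02)
    if k.sum()>3:print(round(lo,2),k.sum(),np.round(np.percentile(P[k],[2,50,98],axis=0),3).tolist())
```

```text
23.8 [0.43660509 0.12033289 0.24088528] [ 0.93108158  0.48181032 -2.91791465] [0.11315    0.01363819 0.01353008] 0.020035161371490383 [[-0.006  0.011  1.   ]
 [ 0.004  1.    -0.011]
 [-1.     0.004 -0.006]]
rel tcp
0.02 2155 [[-0.0116, 0.0205, 0.0216], [-0.0012, 0.0304, 0.0249], [0.0094, 0.0397, 0.0262]]
0.04 2511 [[-0.0113, 0.0405, 0.0217], [-0.0008, 0.0504, 0.0249], [0.0096, 0.0596, 0.0262]]
0.06 2899 [[-0.011, 0.0604, 0.0218], [-0.0006, 0.0703, 0.0248], [0.0097, 0.0795, 0.0263]]
0.08 80 [[-0.0079, 0.08, 0.0202], [-0.0006, 0.0802, 0.0219], [0.0067, 0.0806, 0.0236]]
-0.1 57 [[-0.02, -0.086, -0.026], [0.024, -0.083, 0.041], [0.029, -0.08, 0.068]]
-0.08 196 [[-0.021, -0.079, -0.027], [0.024, -0.07, 0.046], [0.031, -0.061, 0.068]]
-0.06 193 [[-0.02, -0.06, -0.027], [0.024, -0.05, 0.047], [0.03, -0.041, 0.069]]
-0.04 178 [[-0.02, -0.04, -0.027], [0.021, -0.031, 0.033], [0.03, -0.024, 0.068]]
-0.02 33 [[0.009, -0.019, 0.006], [0.02, -0.008, 0.023], [0.049, -0.001, 0.078]]
0.0 114 [[-0.018, 0.001, 0.009], [0.017, 0.012, 0.035], [0.046, 0.019, 0.078]]
0.02 60 [[-0.006, 0.021, 0.007], [0.01, 0.031, 0.028], [0.017, 0.039, 0.033]]
0.04 64 [[-0.007, 0.04, 0.007], [0.011, 0.05, 0.027], [0.017, 0.059, 0.035]]
0.06 61 [[-0.005, 0.061, 0.006], [0.01, 0.07, 0.027], [0.016, 0.079, 0.032]]
0.08 10 [[-0.003, 0.08, 0.013], [0.01, 0.081, 0.021], [0.014, 0.082, 0.031]]
```

Run:
```python
from h import *
Rs=tool([0,0,-1],[1,-.011,0])
plan([.6325,-.1425,.275],Rs,14)
```

```text
dist/row mm 23.438779044897654 deg/row 0.02051503179762057 ang [ 0.      0.0001 -0.0002]
0 dp [-0.02  -0.155  0.117]
1 dp [-0.02  -0.155  0.117]
2 dp [-0.02  -0.155  0.117]
3 dp [-0.02  -0.155  0.117]
4 dp [-0.02  -0.155  0.117]
5 dp [-0.019 -0.155  0.117]
6 dp [-0.019 -0.155  0.117]
7 dp [-0.019 -0.155  0.117]
8 dp [-0.019 -0.155  0.117]
9 dp [-0.019 -0.155  0.117]
10 dp [-0.019 -0.155  0.117]
11 dp [-0.019 -0.155  0.117]
12 dp [-0.019 -0.155  0.117]
13 dp [-0.019 -0.155  0.117]
```

Raise mostly first, then across.

Call:
{"fn": "arm_command", "kwargs": {
  "series": [
    {"dp": [-0.1, -0.1, 0.08], "angular": [0, 0, 0], "gripper": 5},
    {"dp": [-0.1, -0.155, 0.117], "angular": [0, 0, 0], "gripper": 5},
    {"dp": [-0.07, -0.155, 0.117], "angular": [0, 0, 0], "gripper": 5},
    {"dp": [-0.04, -0.155, 0.117], "angular": [0, 0, 0], "gripper": 5},
    {"dp": [0, -0.155, 0.117], "angular": [0, 0, 0], "gripper": 5},
    {"dp": [0, -0.155, 0.117], "angular": [0, 0, 0], "gripper": 5},
    {"dp": [0, -0.155, 0.117], "angular": [0, 0, 0], "gripper": 5},
    {"dp": [0, -0.155, 0.117], "angular": [0, 0, 0], "gripper": 5}
  ]
}}

```text
clock: 24.9
position: [0.543, -0.027, 0.2696]
ee_rot: [0.701, 0.005, 0.713, -0.0]
contact_force: [0.3, 0.4, -3.1]
width: 0.0199
```

Run:
```python
from h import *
s=get_state();print(s['clock'],s['position'],s['qpos'])
Rs=tool([0,0,-1],[1,-.011,0])
plan([.6325,-.1425,.27],Rs,7)
```

```text
24.9 [ 0.54303388 -0.02701146  0.26957592] [-0.18056989  0.21838105  1.48985626  0.00428696  1.45042685 -0.17342944]
dist/row mm 20.869843895857958 deg/row 0.14652331200897378 ang [ 0.0003 -0.0015 -0.0006]
0 dp [-0.003 -0.137  0.108]
1 dp [-0.003 -0.137  0.108]
2 dp [-0.002 -0.137  0.108]
3 dp [-0.002 -0.137  0.108]
4 dp [-0.002 -0.136  0.108]
5 dp [-0.001 -0.136  0.108]
6 dp [-0.001 -0.136  0.108]
```

Call:
{"fn": "arm_command", "kwargs": {
  "series": [
    {"dp": [-0.01, -0.137, 0.108], "angular": [0, -0.002, 0], "gripper": 5},
    {"dp": [-0.01, -0.137, 0.108], "angular": [0, -0.002, 0], "gripper": 5},
    {"dp": [-0.01, -0.137, 0.108], "angular": [0, -0.002, 0], "gripper": 5},
    {"dp": [-0.01, -0.137, 0.108], "angular": [0, -0.002, 0], "gripper": 5},
    {"dp": [0, -0.137, 0.108], "angular": [0, -0.002, 0], "gripper": 5},
    {"dp": [0, -0.137, 0.108], "angular": [0, 0, 0], "gripper": 5},
    {"dp": [0, -0.1, 0.07], "angular": [0, 0, 0], "gripper": 5},
    {"dp": [0, 0, 0], "angular": [0, 0, 0], "gripper": 5}
  ]
}}

```text
clock: 25.9
position: [0.6354, -0.1479, 0.2722]
ee_rot: [0.707, 0.006, 0.707, -0.001]
contact_force: [0.0, 0.8, -2.4]
width: 0.0199
```

Run:
```python
from h import *
s=get_state();print(s['clock'],s['position'],s['contact_force'],s['qpos'])
d=snap('side');cv2.imwrite('pics/side10.png',cv2.resize(d['image'][170:310,240:420],None,fx=4,fy=4,interpolation=cv2.INTER_CUBIC))
Rs=tool([0,0,-1],[1,-.011,0])
plan([.6325,-.1425,.24],Rs,4)
```

```text
25.9 [ 0.63536224 -0.14787732  0.27217812] [ 0.02803947  0.78173014 -2.43415154] [-0.33945619  0.37806738  1.25230014  0.00747596  1.51355843 -0.33054958]
dist/row mm 8.164355834810669 deg/row 0.12229888131592309 ang [ 0.0003 -0.     -0.0013]
0 dp [ 0.067  0.009 -0.005]
1 dp [ 0.067  0.009 -0.005]
2 dp [ 0.067  0.009 -0.005]
3 dp [ 0.067  0.01  -0.005]
```

View pics/side10.png

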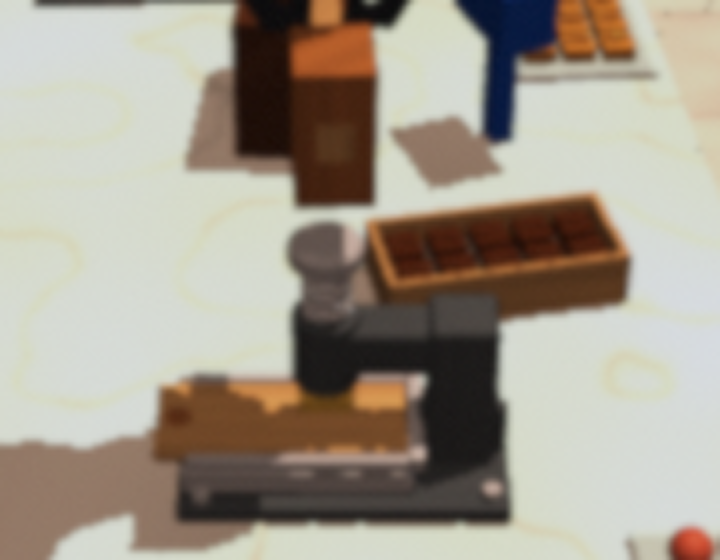

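Call:
{"fn": "arm_command", "kwargs": {
  "series": [
    {"dp": [0.06, 0.012, -0.01], "angular": [0, 0, -0.001], "gripper": 5},
    {"dp": [0.06, 0.012, -0.01], "angular": [0, 0, -0.001], "gripper": 5},
    {"dp": [0.06, 0.012, -0.01], "angular": [0, 0, -0.001], "gripper": 5},
    {"dp": [0.06, 0.012, 0], "angular": [0, 0, 0], "gripper": 5},
    {"dp": [0, 0, 0], "angular": [0, 0, 0], "gripper": 5},
    {"dp": [0, 0, 0], "angular": [0, 0, 0], "gripper": 5},
    {"dp": [0, 0, 0], "angular": [0, 0, 0], "gripper": 5},
    {"dp": [0, 0, 0], "angular": [0, 0, 0], "gripper": 5}
  ]
}}

```text
clock: 26.95
position: [0.6297, -0.1382, 0.242]
ee_rot: [0.707, 0.004, 0.707, -0.001]
contact_force: [-0.1, 0.5, -2.4]
width: 0.0198
```

Call:
{"fn": "arm_command", "kwargs": {
  "series": [
    {"dp": [0.26, 0, 0], "angular": [0, 0, 0], "gripper": 5},
    {"dp": [0.2, 0, 0], "angular": [0, 0, 0], "gripper": 5},
    {"dp": [0.06, 0, 0], "angular": [0, 0, 0], "gripper": 5},
    {"dp": [0.05, 0, 0], "angular": [0, 0, 0], "gripper": 5},
    {"dp": [0.05, 0, 0], "angular": [0, 0, 0], "gripper": 5},
    {"dp": [0.05, 0, 0], "angular": [0, 0, 0], "gripper": 5},
    {"dp": [0.05, 0, 0], "angular": [0, 0, 0], "gripper": 5},
    {"dp": [0.05, 0, 0], "angular": [0, 0, 0], "gripper": 5}
  ],
  "grip_force": 120
}}

```text
clock: 27.95
position: [0.6332, -0.1319, 0.1934]
ee_rot: [0.719, 0.003, 0.695, -0.003]
contact_force: [-7.9, 3.9, 20.4]
width: 0.0198
```

Run:
```python
from h import *
s=get_state();print(s['clock'],s['position'],s['contact_force'],s['moment'],s['width'])
for n in('scene','side'):
    d=snap(n);W=cloud(d)
    V=W-np.array(s['position'])
    m=(abs(V[...,0])<.04)&(V[...,1]>-.1)&(V[...,1]<.12)&(V[...,2]>-.03)&(V[...,2]<.07);P=W[m]
    for lo in np.arange(-.25,-.05,.02):
        k=(P[:,1]>=lo)&(P[:,1]<lo+.02)
        if k.sum()>3:print(n,round(lo,2),k.sum(),np.round(np.percentile(P[k],[2,50,98],axis=0)[:,2],3).tolist())
    cv2.imwrite(f'pics/{n}11.png',cv2.resize(d['image'][170:310,240:420] if n=='side' else d['image'][120:260,200:380],None,fx=4,fy=4,interpolation=cv2.INTER_CUBIC))
```

```text
27.95 [ 0.63321981 -0.13192048  0.19337522] [-7.89227327  3.90286744 20.35920569] [-0.16085621  1.47475681 -0.34588945] 0.01983135582639415
scene -0.23 36 [0.171, 0.202, 0.258]
scene -0.21 109 [0.167, 0.218, 0.262]
scene -0.19 127 [0.172, 0.225, 0.263]
scene -0.17 72 [0.169, 0.212, 0.263]
scene -0.15 20 [0.203, 0.215, 0.263]
scene -0.13 146 [0.197, 0.226, 0.261]
scene -0.11 61 [0.191, 0.211, 0.22]
scene -0.09 60 [0.188, 0.209, 0.214]
scene -0.07 63 [0.184, 0.205, 0.211]
side -0.23 660 [0.166, 0.215, 0.26]
side -0.21 41 [0.243, 0.257, 0.263]
side -0.19 24 [0.26, 0.263, 0.263]
side -0.17 51 [0.257, 0.26, 0.262]
side -0.15 98 [0.236, 0.25, 0.263]
side -0.13 31 [0.244, 0.249, 0.262]
side -0.09 5 [0.208, 0.209, 0.21]
side -0.07 15 [0.204, 0.206, 0.208]
```

View pics/side11.png

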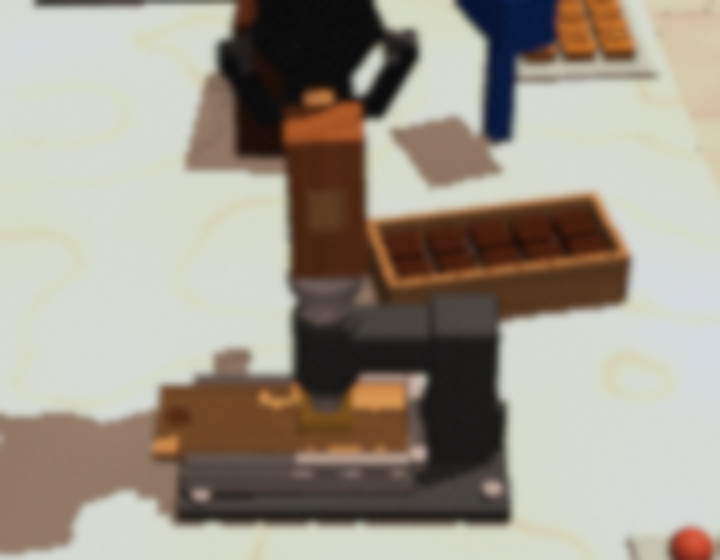

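Call:
{"fn": "arm_command", "kwargs": {
  "series": [
    {"dp": [-0.1, 0, 0], "angular": [0, 0, 0], "gripper": 5},
    {"dp": [-0.15, 0, 0], "angular": [0, 0, 0], "gripper": 5},
    {"dp": [-0.15, 0, 0], "angular": [0, 0, 0], "gripper": 5},
    {"dp": [-0.15, 0, 0], "angular": [0, 0, 0], "gripper": 5},
    {"dp": [-0.1, 0, 0], "angular": [0, 0, 0], "gripper": 5},
    {"dp": [0, 0, 0], "angular": [0, 0, 0], "gripper": 5},
    {"dp": [0, 0, 0], "angular": [0, 0, 0], "gripper": 5},
    {"dp": [0, 0, 0], "angular": [0, 0, 0], "gripper": 5}
  ]
}}

```text
clock: 29.05
position: [0.6308, -0.1324, 0.2764]
ee_rot: [0.72, 0.003, 0.693, -0.003]
contact_force: [0.2, 0.1, -2.7]
width: 0.0197
```

```bash
cat > t.py <<'E'
from h import *
s=get_state();p=np.array(s['position']);print(s['clock'],p,s['contact_force'],s['width']);C=rot(s['ee_rot']);print(np.round(C,3))
d=snap('wrist');W=cloud(d);V=W-p
m=(abs(V[...,0])<.03)&(V[...,1]>.02)&(V[...,1]<.095)&(V[...,2]>-.02)&(V[...,2]<.06);P=V[m]
med=[(lo+.005,np.median(P[(P[:,1]>=lo)&(P[:,1]<lo+.01)],axis=0)) for lo in np.arange(.02,.09,.01) if ((P[:,1]>=lo)&(P[:,1]<lo+.01)).sum()>30]
A=np.array([q[1] for q in med]);print(np.round(A,4));print('z slope',np.polyfit(A[:,1],A[:,2],1),'x slope',np.polyfit(A[:,1],A[:,0],1),'ymax',np.percentile(P[:,1],99.5))
for n in('scene',):
    d=snap(n);W=cloud(d)
    m=(abs(W[...,0]-.632)<.035)&(abs(W[...,1]+.2)<.035)&(W[...,2]>.15)
    z=W[m][:,2];print(n,'ram/mallet z hist',np.histogram(z,bins=np.arange(.15,.34,.01)))
    cv2.imwrite('pics/scene12.png',d['image'])
E
python3 t.py
```

```text
29.05 [ 0.63084825 -0.13242213  0.27641758] [ 0.15415087  0.10454648 -2.7097546 ] 0.019665712200075326
[[ 0.038  0.009  0.999]
 [-0.001  1.    -0.009]
 [-0.999 -0.001  0.038]]
[[-0.0021  0.0251  0.0224]
 [-0.0023  0.035   0.0207]
 [-0.002   0.045   0.019 ]
 [-0.0017  0.0551  0.0172]
 [-0.0018  0.0651  0.0156]
 [-0.0016  0.075   0.0138]
 [-0.0015  0.0805  0.0117]]
z slope [-0.18388972  0.02717868] x slope [ 0.01213596 -0.002527  ] ymax 0.08056482470273559
scene ram/mallet z hist (array([ 20,   4,  20, 123,  23,   0,   0,   0,   0,   0,  33,  42,  35,
        36,  32,  38,  30,  33,  31]), array([0.15, 0.16, 0.17, 0.18, 0.19, 0.2 , 0.21, 0.22, 0.23, 0.24, 0.25,
       0.26, 0.27, 0.28, 0.29, 0.3 , 0.31, 0.32, 0.33, 0.34]))
```

Call:
{"fn": "arm_command", "kwargs": {
  "series": [
    {"dp": [0.07, 0, 0], "angular": [0, 0.006, 0.027], "gripper": 5},
    {"dp": [0.07, -0.02, 0], "angular": [0, 0.006, 0.027], "gripper": 5},
    {"dp": [0.07, -0.02, 0], "angular": [0, 0.006, 0.027], "gripper": 5},
    {"dp": [0.07, 0, 0], "angular": [0, 0.006, 0.027], "gripper": 5},
    {"dp": [0, 0, 0], "angular": [0, 0, 0], "gripper": 5},
    {"dp": [0, 0, 0], "angular": [0, 0, 0], "gripper": 5},
    {"dp": [0, 0, 0], "angular": [0, 0, 0], "gripper": 5},
    {"dp": [0, 0, 0], "angular": [0, 0, 0], "gripper": 5}
  ]
}}

```text
clock: 30.15
position: [0.6316, -0.1343, 0.2407]
ee_rot: [0.704, 0.063, 0.705, 0.061]
contact_force: [0.4, -0.6, -2.7]
width: 0.02
```

```bash
python3 t.py
```

```text
30.15 [ 0.63160843 -0.13434942  0.24065759] [ 0.41138843 -0.60615148 -2.65591667] 0.020029904463700218
[[-0.001  0.004  1.   ]
 [ 0.175  0.985 -0.004]
 [-0.985  0.175 -0.002]]
[[-0.0013  0.0251  0.0264]
 [-0.0016  0.035   0.0265]
 [-0.0012  0.045   0.0266]
 [-0.0015  0.055   0.0266]
 [-0.0015  0.065   0.0266]
 [-0.0015  0.0736  0.0264]]
z slope [0.00271791 0.02638603] x slope [-0.00274248 -0.00130184] ymax 0.07770300224880833
scene ram/mallet z hist (array([ 16,   5,  20,  49,   6,   9,  40,  42,  36,  29,  39,  30,  25,
        17,  51, 107,   0,   0,   0]), array([0.15, 0.16, 0.17, 0.18, 0.19, 0.2 , 0.21, 0.22, 0.23, 0.24, 0.25,
       0.26, 0.27, 0.28, 0.29, 0.3 , 0.31, 0.32, 0.33, 0.34]))
```

Call:
{"fn": "arm_command", "kwargs": {
  "series": [
    {"dp": [0.3, -0.053, 0], "angular": [0, 0, 0], "gripper": 5},
    {"dp": [0.1, -0.018, 0], "angular": [0, 0, 0], "gripper": 5},
    {"dp": [0.04, -0.007, 0], "angular": [0, 0, 0], "gripper": 5},
    {"dp": [-0.1, 0.018, 0], "angular": [0, 0, 0], "gripper": 5},
    {"dp": [-0.2, 0.035, 0], "angular": [0, 0, 0], "gripper": 5},
    {"dp": [-0.25, 0.044, 0], "angular": [0, 0, 0], "gripper": 5},
    {"dp": [-0.2, 0.035, 0], "angular": [0, 0, 0], "gripper": 5},
    {"dp": [0, 0, 0], "angular": [0, 0, 0], "gripper": 5}
  ]
}}

```text
clock: 31.25
position: [0.6327, -0.1321, 0.2968]
ee_rot: [0.71, 0.061, 0.699, 0.061]
contact_force: [-0.2, -0.1, -2.3]
width: 0.0198
```

```bash
python3 t.py
python3 - <<'E'
from h import *
Rs=rot(get_state()['ee_rot']);plan([.48,.09,.27],Rs,14)
E
```

```text
31.25 [ 0.63273073 -0.13213606  0.29683815] [-0.23146148 -0.08687746 -2.2936075 ] 0.019773512813258377
[[ 0.015 -0.001  1.   ]
 [ 0.171  0.985 -0.001]
 [-0.985  0.171  0.015]]
[[-0.0018  0.025   0.0256]
 [-0.0017  0.035   0.0254]
 [-0.0017  0.0449  0.0249]
 [-0.0017  0.0551  0.0246]
 [-0.0017  0.065   0.0243]
 [-0.0016  0.0738  0.0238]]
z slope [-0.03703649  0.02662097] x slope [ 0.00333405 -0.00185339] ymax 0.07816885417249717
scene ram/mallet z hist (array([ 17,   7,  21, 116,  29,   0,   0,   0,   0,   0,   0,  15,  38,
        36,  36,  37,  39,  34,  26]), array([0.15, 0.16, 0.17, 0.18, 0.19, 0.2 , 0.21, 0.22, 0.23, 0.24, 0.25,
       0.26, 0.27, 0.28, 0.29, 0.3 , 0.31, 0.32, 0.33, 0.34]))
dist/row mm 19.266050916290038 deg/row 0.0 ang [0. 0. 0.]
0 dp [ 0.036  0.128 -0.091]
1 dp [ 0.036  0.128 -0.091]
2 dp [ 0.036  0.128 -0.091]
3 dp [ 0.036  0.128 -0.091]
4 dp [ 0.036  0.128 -0.091]
5 dp [ 0.036  0.128 -0.091]
6 dp [ 0.036  0.128 -0.091]
7 dp [ 0.036  0.128 -0.091]
8 dp [ 0.036  0.128 -0.091]
9 dp [ 0.036  0.128 -0.091]
10 dp [ 0.036  0.128 -0.091]
11 dp [ 0.036  0.128 -0.091]
12 dp [ 0.036  0.128 -0.091]
13 dp [ 0.036  0.128 -0.091]
```

Call:
{"fn": "arm_command", "kwargs": {
  "series": [
    {"dp": [0.015, 0.14, -0.1], "angular": [0, 0.002, 0.004], "gripper": 5},
    {"dp": [0.015, 0.14, -0.1], "angular": [0, 0.002, 0.004], "gripper": 5},
    {"dp": [0.015, 0.14, -0.1], "angular": [0, 0.002, 0.004], "gripper": 5},
    {"dp": [0.015, 0.14, -0.1], "angular": [0, 0.002, 0.004], "gripper": 5},
    {"dp": [0.025, 0.14, -0.1], "angular": [0, 0.002, 0.004], "gripper": 5},
    {"dp": [0.036, 0.14, -0.1], "angular": [0, 0, 0.004], "gripper": 5},
    {"dp": [0.036, 0.14, -0.1], "angular": [0, 0, 0], "gripper": 5},
    {"dp": [0.036, 0.14, -0.1], "angular": [0, 0, 0], "gripper": 5}
  ]
}}

```text
clock: 32.35
position: [0.5266, 0.015, 0.2952]
ee_rot: [0.698, 0.077, 0.708, 0.077]
contact_force: [-0.2, -0.2, -2.3]
width: 0.0194
```

Call:
{"fn": "arm_command", "kwargs": {
  "series": [
    {"dp": [0.1, 0.14, -0.1], "angular": [0, 0, 0], "gripper": 5},
    {"dp": [0.1, 0.14, -0.1], "angular": [0, 0, 0], "gripper": 5},
    {"dp": [0.15, 0.14, -0.1], "angular": [0, 0, 0], "gripper": 5},
    {"dp": [0.15, 0.12, -0.1], "angular": [0, 0, 0], "gripper": 5},
    {"dp": [0.15, 0.05, -0.1], "angular": [0, 0, 0], "gripper": 5},
    {"dp": [0.15, 0, -0.1], "angular": [0, 0, 0], "gripper": 5},
    {"dp": [0.1, -0.018, 0], "angular": [0, 0, 0], "gripper": 5},
    {"dp": [0, 0, 0], "angular": [0, 0, 0], "gripper": 5}
  ]
}}

```text
clock: 33.35
position: [0.4468, 0.1137, 0.2043]
ee_rot: [0.7, 0.075, 0.706, 0.078]
contact_force: [0.7, -0.7, -3.1]
width: 0.0202
```

```bash
python3 t.py
```

```text
33.35 [0.44676724 0.11367113 0.20429972] [ 0.73697612 -0.70606499 -3.08629733] 0.020210915003413148
[[-0.009 -0.003  1.   ]
 [ 0.216  0.976  0.005]
 [-0.976  0.216 -0.008]]
[[-0.0013  0.025   0.0268]
 [-0.0013  0.035   0.027 ]
 [-0.0014  0.045   0.0271]
 [-0.0012  0.0551  0.0272]
 [-0.0015  0.065   0.0273]
 [-0.0015  0.0732  0.0271]]
z slope [0.00790955 0.02668842] x slope [-0.00375288 -0.00118957] ymax 0.07724582974886236
scene ram/mallet z hist (array([ 16,   5,  20, 121,  25,   0,   0,   0,   0,   0,   0,   0,   0,
         0,   0,   0,   0,   0,   0]), array([0.15, 0.16, 0.17, 0.18, 0.19, 0.2 , 0.21, 0.22, 0.23, 0.24, 0.25,
       0.26, 0.27, 0.28, 0.29, 0.3 , 0.31, 0.32, 0.33, 0.34]))
```

Call:
{"fn": "arm_command", "kwargs": {
  "series": [
    {"dp": [0.18, -0.04, 0], "angular": [0, 0, 0], "gripper": 5},
    {"dp": [0.18, -0.04, 0], "angular": [0, 0, 0], "gripper": 5},
    {"dp": [0.18, -0.04, 0], "angular": [0, 0, 0], "gripper": 5},
    {"dp": [0.18, -0.04, 0], "angular": [0, 0, 0], "gripper": 5},
    {"dp": [0.18, -0.04, 0], "angular": [0, 0, 0], "gripper": 5},
    {"dp": [0.15, -0.033, 0], "angular": [0, 0, 0], "gripper": 5},
    {"dp": [0.06, -0.013, 0], "angular": [0, 0, 0], "gripper": 5},
    {"dp": [0, 0, 0], "angular": [0, 0, 0], "gripper": 5}
  ]
}}

```text
clock: 34.45
position: [0.4612, 0.1108, 0.0714]
ee_rot: [0.708, 0.076, 0.698, 0.077]
contact_force: [-0.2, -1.2, -2.9]
width: 0.0201
```

```bash
python3 t.py
```

```text
34.45 [0.46118822 0.11079587 0.07137068] [-0.21040392 -1.2122454  -2.9448056 ] 0.020093744633200402
[[ 0.014 -0.002  1.   ]
 [ 0.215  0.977 -0.001]
 [-0.977  0.215  0.014]]
[[-0.0018  0.025   0.0268]
 [-0.0018  0.0351  0.0269]
 [-0.0018  0.045   0.027 ]
 [-0.0017  0.0549  0.0271]
 [-0.0017  0.0651  0.0272]
 [-0.0017  0.0733  0.027 ]]
z slope [0.00624089 0.02667748] x slope [ 0.00090693 -0.00178853] ymax 0.07717557524162524
scene ram/mallet z hist (array([ 17,   4,  21, 117,  29,   0,   0,   0,   0,   0,   0,   0,   0,
         0,   0,   0,   0,   0,   0]), array([0.15, 0.16, 0.17, 0.18, 0.19, 0.2 , 0.21, 0.22, 0.23, 0.24, 0.25,
       0.26, 0.27, 0.28, 0.29, 0.3 , 0.31, 0.32, 0.33, 0.34]))
```

Call:
{"fn": "arm_command", "kwargs": {
  "series": [
    {"dp": [0.06, -0.013, 0], "angular": [0, 0.003, 0], "gripper": 5},
    {"dp": [0.06, -0.013, 0], "angular": [0, 0.003, 0], "gripper": 5},
    {"dp": [0.06, -0.013, 0], "angular": [0, 0.003, 0], "gripper": 5},
    {"dp": [0.05, -0.011, 0], "angular": [0, 0, 0], "gripper": 5},
    {"dp": [0.015, -0.003, 0], "angular": [0, 0, 0], "gripper": 5},
    {"dp": [0.015, -0.003, 0], "angular": [0, 0, 0], "gripper": 5},
    {"dp": [0.015, -0.003, 0], "angular": [0, 0, 0], "gripper": 5},
    {"dp": [0.015, -0.003, 0], "angular": [0, 0, 0], "gripper": 5}
  ]
}}

```text
clock: 35.55
position: [0.4631, 0.1111, 0.0353]
ee_rot: [0.704, 0.075, 0.702, 0.078]
contact_force: [-0.2, 0.6, -2.7]
width: 0.0198
```

Call:
{"fn": "arm_command", "kwargs": {
  "series": [
    {"dp": [0.015, -0.003, 0], "angular": [0, 0, 0], "gripper": 5},
    {"dp": [0.015, -0.003, 0], "angular": [0, 0, 0], "gripper": 5},
    {"dp": [0.015, -0.003, 0], "angular": [0, 0, 0], "gripper": 5},
    {"dp": [0.015, -0.003, 0], "angular": [0, 0, 0], "gripper": 5},
    {"dp": [0, 0, 0], "angular": [0, 0, 0], "gripper": 5},
    {"dp": [0, 0, 0], "angular": [0, 0, 0], "gripper": 5},
    {"dp": [0, 0, 0], "angular": [0, 0, 0], "gripper": 5},
    {"dp": [0, 0, 0], "angular": [0, 0, 0], "gripper": 5}
  ]
}}

```text
clock: 36.55
position: [0.4632, 0.1113, 0.0348]
ee_rot: [0.705, 0.075, 0.701, 0.079]
contact_force: [-0.1, 0.1, 0.8]
width: 0.0199
```

```bash
python3 t.py
```

```text
36.55 [0.46318178 0.11134165 0.03478059] [-0.07181003  0.08118806  0.79202882] 0.019917295931377466
[[ 0.006 -0.006  1.   ]
 [ 0.216  0.976  0.005]
 [-0.976  0.216  0.007]]
[[-0.0017  0.025   0.0267]
 [-0.0018  0.035   0.0268]
 [-0.0018  0.045   0.0269]
 [-0.0018  0.0549  0.027 ]
 [-0.0015  0.065   0.027 ]
 [-0.0016  0.0733  0.0268]]
z slope [0.0039824  0.02665351] x slope [ 0.0042263  -0.00191021] ymax 0.07699332494580576
scene ram/mallet z hist (array([ 17,   4,  20, 123,  19,   0,   0,   0,   0,   0,   0,   0,   0,
         0,   0,   0,   0,   0,   0]), array([0.15, 0.16, 0.17, 0.18, 0.19, 0.2 , 0.21, 0.22, 0.23, 0.24, 0.25,
       0.26, 0.27, 0.28, 0.29, 0.3 , 0.31, 0.32, 0.33, 0.34]))
```

Call:
{"fn": "arm_command", "kwargs": {
  "series": [
    {"dp": [0, 0, 0], "angular": [0, 0, 0], "gripper": 26},
    {"dp": [0, 0, 0], "angular": [0, 0, 0], "gripper": 40},
    {"dp": [0, 0, 0], "angular": [0, 0, 0], "gripper": 60},
    {"dp": [0, 0, 0], "angular": [0, 0, 0], "gripper": 60},
    {"dp": [-0.05, 0.011, 0], "angular": [0, 0, 0], "gripper": 60},
    {"dp": [-0.15, 0.033, 0], "angular": [0, 0, 0], "gripper": 60},
    {"dp": [-0.3, 0.066, 0], "angular": [0, 0, 0], "gripper": 60},
    {"dp": [-0.4, 0.088, 0], "angular": [0, 0, 0], "gripper": 60}
  ],
  "grip_force": 20
}}

```text
clock: 37.65
position: [0.4608, 0.1112, 0.1461]
ee_rot: [0.703, 0.075, 0.703, 0.078]
contact_force: [1.1, 0.2, -0.6]
width: 0.0599
```

Call:
{"fn": "arm_command", "kwargs": {
  "series": [
    {"dp": [-0.4, 0.088, 0], "angular": [0, 0, 0], "gripper": 60},
    {"dp": [-0.3, 0.066, 0], "angular": [0, 0, 0], "gripper": 60},
    {"dp": [0, 0, 0], "angular": [0, 0, 0], "gripper": 60},
    {"dp": [0, 0, 0], "angular": [0, 0, 0], "gripper": 60},
    {"dp": [0, 0, 0], "angular": [0, 0, 0], "gripper": 60},
    {"dp": [0, 0, 0], "angular": [0, 0, 0], "gripper": 60},
    {"dp": [0, 0, 0], "angular": [0, 0, 0], "gripper": 60},
    {"dp": [0, 0, 0], "angular": [0, 0, 0], "gripper": 60}
  ]
}}

```text
clock: 38.65
position: [0.4596, 0.1109, 0.2361]
ee_rot: [0.703, 0.075, 0.702, 0.078]
contact_force: [0.2, -0.1, -0.1]
width: 0.0601
```

Run:
```python
from h import *
s=get_state();print(s['clock'],s['position'],s['width'])
d=snap('wrist');W=cloud(d)
for n,z0,z1,y0,y1 in(('handle',.05,.07,.09,.21),('head',.088,.104,.0,.10)):
    m=(W[...,2]>z0)&(W[...,2]<z1)&(W[...,1]>y0)&(W[...,1]<y1)&(abs(W[...,0]-.46)<.05);P=W[m];print(n,m.sum(),cv2.minAreaRect(P[:,:2].astype(np.float32)),np.median(P[:,2]))
    A=np.c_[P[:,:2],np.ones(len(P))];print('  plane slopes',np.linalg.lstsq(A,P[:,2],rcond=None)[0][:2])
d=snap('scene');W=cloud(d);im=d['image'].astype(int);cv2.imwrite('pics/final.png',d['image'])
b,g,r=im[...,0],im[...,1],im[...,2];m=np.zeros((400,640),bool);m[155:215,235:305]=1;m&=(r-b>60)&(W[...,2]>.030)&(W[...,2]<.046);print('lid',cv2.minAreaRect(W[m][:,:2].astype(np.float32)),np.median(W[m][:,2]))
m=(abs(W[...,0]-.632)<.03)&(abs(W[...,1]+.2)<.03)&(W[...,2]>.175);print('ram',np.median(W[m][:,2]))
```

```text
38.65 [0.45964278 0.11094071 0.23605972] 0.06013683875390705
handle 1696 ((0.4608902335166931, 0.13950058817863464), (0.020400086417794228, 0.09906802326440811), 0.3785927891731262) 0.060534832154090584
  plane slopes [ 0.00955908 -0.00269891]
head 2674 ((0.461891770362854, 0.05121288821101189), (0.05799376592040062, 0.049194030463695526), 89.98650360107422) 0.09576160446148171
  plane slopes [ 0.00177118 -0.01546034]
lid ((0.5999441146850586, -0.19733792543411255), (0.07079947739839554, 0.16643273830413818), 86.36912536621094) 0.0381733283255441
ram 0.18734904437767697
```

View pics/final.png

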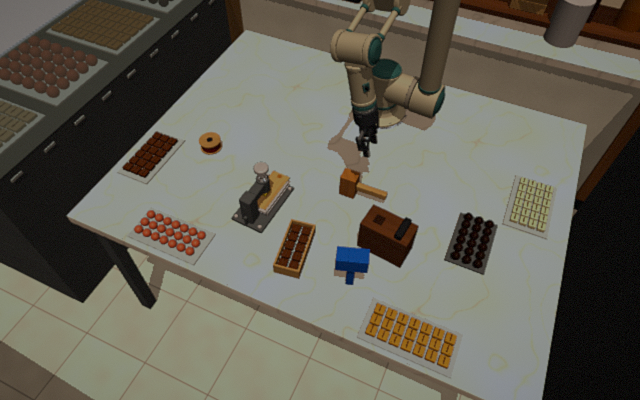

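```bash
python3 -c "from rig import sign_off;print(sign_off())"
```

```text
the job is handed in; nothing more can be done
None
```

I did every step of the task and handed the job in at about 39 s of the 72 s allowed. The hand-in gives no verdict.

- **Lid:** I pushed it along the channel until the force rose to 11 N and it stopped moving. The last image puts it within about 1 mm of that position and flat.
- **Mallet, first stand:** I lifted it out of the block by its head, stood it on a striking face and let go. Its top was at about 98 mm and the handle level.
- **Blows:** Holding the handle, I struck the ram twice.
  - On the first blow the die was seen down on the lid with 20 N on the tool. The mallet slipped about 0.18 rad in the grip, under the 0.3 rad limit.
  - I levelled it again and gave a second, faster blow in case the first was not brisk enough. Ram speed could not be measured directly; the commanded speed was about 0.25 to 0.3 m/s, against the 0.08 m/s needed.
- **End state:**
  - The ram is back up, at 187 mm against 188 mm nominal.
  - The mallet stands released at about (0.46, 0.05), with its head top at 96 mm and its handle top at 61 mm. It is level within about 1° and clear of the stand.
  - The gift box, truffle tray and spool look unmoved in the last picture, and so does the blue mallet. I did not measure them again.

No check failed. The measurements agreed with each other to about 1 to 3 mm.

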